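# Pry the spring clip off the label-roll axle

## Robot

A 6-joint arm with a two-finger parallel gripper is mounted at the origin on a cart in front of the work surface, level with it; the furniture and walls round the work are solid. World frame = base frame: x ahead of the robot, y to its left, z up, the work surface at z = 0. Lengths are in mm, angles in rad, forces in N, time in s.
With the tool pointing down it reaches from about 325 to 875 mm from the base axis. Payload 4.4 kg.
Tool frame: the origin (TCP) lies on the centre line of the jaws, within the pads' length; the fingertips stand ahead of it and the grasp point (between the pads) lies 6 mm ahead of it (ctrl.tcp_to_tips is the z of the fingertips in the tool frame, in mm); z points along the fingers, y is the direction in which the jaws open and shut (so a half turn about z gives the same grasp; the last joint's range is limited). The gripper opens to 85 mm and grips with 20 to 120 N. Pads are 22 mm wide; open, the fingers measure 114 mm over their backs; the gripper's body (76 mm by 85 mm) begins 54 mm behind the grasp point. The pads swing forward as they close: fully open they stand 13 mm farther back than shut.
Start: joints at [-1.464, 0.207, 1.542, -0, 1.393, -0.15], TCP at [146.03, -556.15, 217.082] pointing down, gripper open.
Joint ranges: [-2.73, 2.73], [-0.86, 2.22], [0.23, 2.46], [-1.11, 4.25], [0.08, 2.63], [-2.82, 2.82]. Speed limits (rad/s): [2.79, 2.79, 3.14, 3.14, 3.14, 3.14].

## Interface

Orientations are given as a 3x3 rotation matrix whose columns are the frame's x, y, z axes.
In Python, from plant import ctrl, sensors, optics gives the robot as it stands. Calls block until the motion is done:
- ctrl.move_ptp(position, orientation): joint-space move of the TCP to a pose.
- ctrl.move_l(position, rot=None, vel=150, threshold=None): straight line of the TCP; rot=None keeps the orientation; vel is the mean speed in mm/s. With threshold (N) it stops when the force on the tool has changed by that much, and returns True; else False.
- ctrl.set_joints(angles): joint-space move.
- ctrl.gripper_to(opening, force=None): finger opening in mm; force is the grip in N (None keeps the last); returns when the fingers have stopped.
- ctrl.hold(seconds).
- ctrl.solve_ik(position, orientation): joint angles nearest the present ones, or None.
- sensors.read_state(): the state.
- optics.grab_frame(name): name is "scene" or "top" or "wrist"; returns (picture, depth): 384x512x3 uint8, red, green, blue; 384x512 float32, mm along the optical axis (not along the pixel's ray), 0 where there is no reading.
- optics.camera_params(name): a dict with "mtx" (3x3 intrinsics, pixels), "R" (3x3) and "t" (3): a world point X has camera coordinates R X + t; the wrist camera has in their place "T_tool_cam" (4x4, takes a point from camera to tool coordinates, whose origin is the TCP and whose axes are the flange's). Camera axes: x right, y down, z forward; pixel columns grow to the right and rows downward; lengths in mm; the calibration is good to about 2 mm. A picture is of the moment at which its call begins: read the wrist's pose just before it. camera_params takes no time and is no camera call.
A pose or a line that the arm cannot do raises ctrl.MotionError and nothing moves.
- ctrl.finish_job(): hands the job in, once; it reports no verdict.
The state is a dict: "t": time; "q": joint angles; "qvel": joint speeds; "tau": joint torques, N m; "eef_pos": TCP position; "eef_rot": TCP orientation; "force": force on the tool from outside, world axes, zero at the start; "wrist_torque": the same for the moment, N m; "grip_width": finger opening in mm.
Only numpy, scipy, OpenCV 4.12 (cv2) and the standard library are available. Lean on these libraries where they do the work, as an engineer would, in place of code of your own. Each camera call takes 0.05 s, during which the arm holds its last target.

## Task

The label roll has to be changed, so take the spring clip off the axle of the roll holder. Pry it up out of its groove with the hooked pick - hook under the clip's cross-bar, pick resting in the notch on top of the axle's end, handle pressed down without forcing - and keep the fingers off the clip until it has popped up clear of the groove. Then lay the pick down on the table away from the holder, lift the loosened clip off by its orange tab and leave it lying in the black tray, moving neither the tray nor the other things about.

Things in the scene. Friction and masses are not known exactly. Their poses are not given: they have to be found in the camera images.
- clip: Spring clip: dark steel horseshoe, 87 mm tall, 34 wide, 8 thick, astride the axle, mouth down. Origin on the axle's axis when seated; x along the axle, z up. Its sprung legs close under the axle with inward bumps. Prying it up takes 8 to 15 N; 7 to 8 mm up it gives and springs to 9 to 13 mm, where it stays, maybe leaning to the roll; then a light pull (under 8 N) lifts it off.
- clip_head (a point): Centre of the clip's orange tab, 50 mm above clip's origin, same axes. The tab is 14 mm wide (y), 8 thick (x), 34 tall (z). Below it the cross-bar: 34 mm wide (y), 10.5 high, its top 16 mm and its underside 26.5 mm below this point; under it an opening 14 mm wide between two lugs standing on the axle. Seated, this point is 50 mm above groove.
- clip_mid (a point): Middle of the clip: 25 mm below clip_head on the same axes, just above the underside of its cross-bar.
- holder: Roll holder, fixed: grey base plate 130 x 115 x 10 mm, aluminium bracket behind, from which a level steel axle 26 mm thick comes towards the robot through a white paper roll 82 mm across. Origin on the table under the clip's groove; x along the axle from its free end to the roll, z up. The roll's front is 32 mm, a washer's front 27 mm behind the origin (+x); the base starts at x = -45 mm.
- groove (a point): Fixed point on the axle's axis in the middle of the clip's groove, 100 mm above the table; axes as holder. The groove is 10 mm wide; the axle in it is 20 mm thick, waisted to 18 mm flat sides on its upper half.
- notch (a point): Fixed fulcrum point at the axle's free end: front end of the notch floor, 42 mm before groove, 13 mm above the axis; axes as holder. The notch is an open channel along the axle's top, 37 mm long, 10 wide between ribs 4 mm high that then flare out 6 mm higher. From floor to underside of the seated clip's cross-bar is 10.5 mm. Nothing of the holder is in front of it above the base.
- pick: Loose hooked pick, 213 mm long: green handle, then a straight steel shank 6 mm thick with an upturned end. Origin under pick_grip on its flat underside; x to the hook, z up as it lies at the start. About 0.1 to 0.2 kg.
- pick_grip (a point): Grip point in the middle of the pick's handle, 16 mm above its flat underside; axes as pick. The handle is 24 mm wide (y), 32 tall (z), and reaches from 70 mm behind to 25 mm ahead of this point.
- pick_hook (a point): The bend at the end of the pick's shank, on the shank's centre line, 140 mm ahead of pick_grip and 4 mm higher; axes as pick. Here the 6 mm rod turns up (z); its rounded end stands 5 mm above the centre line.
- tray: Loose black food tray, 130 x 190 x 30 mm, 0.25 kg; origin under its centre, x its short side, y its long side. Flat floor 102 x 162 mm; the sides are solid up to 12 mm.
- tray_floor (a point): Centre of the tray's inner floor, 2 mm above the table; axes as tray.
- tape: Bystander: a roll of brown tape, 96 mm across, 48 high, standing loose; origin at the centre of its underside.
- shaker: Bystander: a clear salt shaker, 44 mm across, 90 high, standing loose; origin at the centre of its underside.
There are look-alikes about, which are no part of the job. What is shaped like the tray but turquoise is not meant.

How it is judged (in metres and radians):
On the way, in this order (a step that is already met when the one before it is completed fails the run):
1. the pick bears on the clip (more than 1.5 N) while it still sits in its groove (contact force between pick and clip above 1.5 N and z of clip_head in the frame of groove between 0.045 and 0.057 m), for 0.05 s.
2. the clip has popped up out of its groove (raised 8 mm or more) (z of clip_head in the frame of groove above 0.058 m), for 0.1 s.
At the end, for the whole second after the job is handed in: The clip lies at rest in the tray, its middle over the tray's floor (within 55 mm of the centre line across, 85 mm along) and lower than 40 mm; the pick lies at rest on the table (grip point below 30 mm), touching neither holder, tray nor clip (x of clip_mid in the frame of tray_floor between -0.055 and 0.055 m and y of clip_mid in the frame of tray_floor between -0.085 and 0.085 m and height (world z) of clip_mid below 0.04 m and linear speed of each of clip, pick below 0.03 m/s and height (world z) of pick_grip below 0.03 m and contact force between pick and holder below 0.2 N and contact force between pick and tray below 0.2 N and contact force between pick and clip below 0.2 N).
It fails at once if the fingers touch the clip before it has been raised out of its groove (contact force between the fingers and clip above 0.8 N and z of clip_head in the frame of groove between 0.04 and 0.0575 m and horizontal distance between clip_head and groove below 0.02 m).
It fails at once if the pick is forced against the holder with more than 50 N (contact force between pick and holder above 50 N).
It fails at once if the tray is shifted by more than 50 mm (distance of tray_floor from where it was at the start of the episode above 0.05 m).
It fails at once if the tape or the shaker is knocked away (distance of any of tape, shaker from where it was at the start of the episode above 0.03 m).
It also fails if it takes over 72 s, if anything falls off the work surface, if the arm or the gripper's body presses on something with over 40 N, if the wrist force passes 120 N, or if a joint passes its speed limit or range.

## Working session

There is one attempt and no reset: what is moved stays moved. The work goes in short steps, each a Python script; the robot and the scene stay as the last script left them, time stands still between calls to the robot, and variables do not carry over. Pictures are saved under pics/ and viewed, and the job is handed in when it is done.

```bash
ls; mkdir -p pics; cat > h.py <<'E'
import numpy as np, cv2
from plant import ctrl, sensors, optics
def snap(name, fn):
    im,d=optics.grab_frame(name); cv2.imwrite('pics/'+fn+'.png', im[:,:,::-1]); np.save('pics/'+fn+'_d.npy',d); np.save('pics/'+fn+'_i.npy',im); return im,d
E
python3 - <<'E'
from h import *
print(sensors.read_state())
print(ctrl.tcp_to_tips)
for n in ("scene","top","wrist"):
    print(n,optics.camera_params(n)); snap(n,n+'0')
E
```

```text
pics
{'t': 0.0, 'q': array([-1.46449885e+00,  2.07459899e-01,  1.54300517e+00,  1.52617332e-05,
        1.39349247e+00, -1.50510961e-01]), 'qvel': array([-2.46459253e-04, -6.98568643e-04,  1.09882970e-03,  1.12789816e-03,
       -6.86597422e-04,  5.62740061e-05]), 'tau': array([ 1.30949895e-03, -3.83029318e+01, -2.91596246e+01, -5.45899411e-05,
        1.07224353e-02, -4.67749189e-06]), 'eef_pos': array([ 145.9477359 , -555.32934984,  215.87886575]), 'eef_rot': array([[ 9.67206274e-01,  2.53992061e-01, -2.35970898e-04],
       [ 2.53991902e-01, -9.67203482e-01,  2.35313451e-03],
       [ 3.69445610e-04, -2.33590116e-03, -9.99997204e-01]]), 'force': array([-0.16503225, -0.36709461, -0.31200003]), 'wrist_torque': array([ 0.01391026,  0.00786374, -0.02441328]), 'grip_width': 85.28764660669852}
25.0
scene {'mtx': array([[392.86217081,   0.        , 256.28102931],
       [  0.        , 392.86217081, 195.22751396],
       [  0.        ,   0.        ,   1.        ]]), 'R': array([[-0.87177865, -0.4898941 , -0.00240021],
       [-0.31212945,  0.55920497, -0.7680267 ],
       [ 0.37759395, -0
[... 320 characters left out ...]
  [-9.96142734e-01,  2.67873481e-02, -8.35589132e-02],
       [ 8.36096226e-02,  7.76654486e-04, -9.96498283e-01]]), 't': array([ -16.07513587,  560.2428949 , 1208.4223909 ])}
wrist {'mtx': array([[279.90341329,   0.        , 256.54851932],
       [  0.        , 279.90341329, 189.00767562],
       [  0.        ,   0.        ,   1.        ]]), 'T_tool_cam': array([[-2.05511554e-04, -9.48131153e-01, -3.17879339e-01,
         8.27041395e+01],
       [ 9.99998921e-01,  2.67526705e-04, -1.44445291e-03,
         1.77039924e-01],
       [ 1.45457201e-03, -3.17879293e-01,  9.48130075e-01,
        -1.57165812e+02],
       [ 0.00000000e+00,  0.00000000e+00,  0.00000000e+00,
         1.00000000e+00]])}
```

View pics/scene0.png

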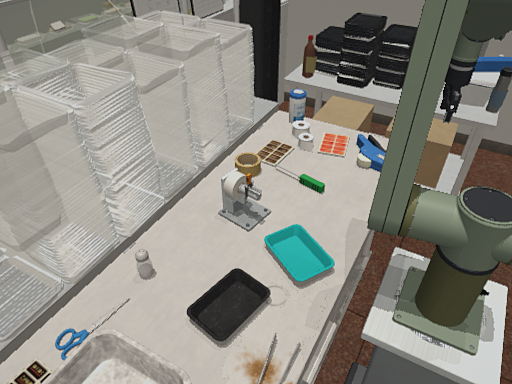

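View pics/top0.png

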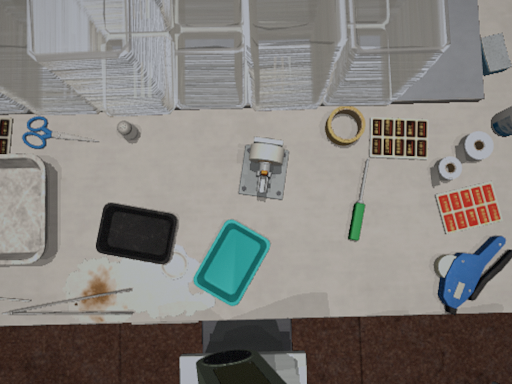

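View pics/wrist0.png

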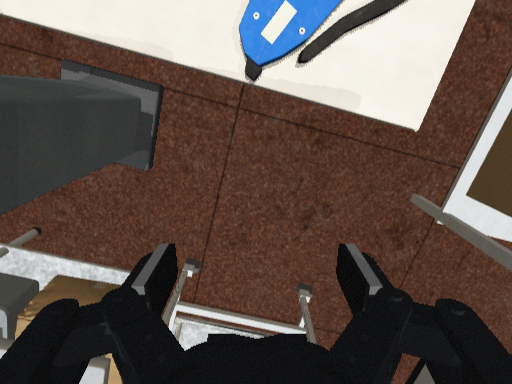

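The top view shows the pick's green handle at (356,220) with the shank running up to (365,160). It also shows the holder near (264,170), the black tray at (137,233), the tape at (345,125), the shaker at (127,130), and the turquoise decoy at (232,262).

```bash
cat >> h.py <<'E'
def ray(cam,uv,T=None):
    p=optics.camera_params(cam) ; K=p['mtx']
    d=np.linalg.inv(K)@np.array([uv[0],uv[1],1.])
    if T is None:
        R,t=p['R'],p['t']; return -R.T@t, R.T@d
    return T[:3,3],T[:3,:3]@d
def wristT(st):
    T=np.eye(4);T[:3,:3]=st['eef_rot'];T[:3,3]=st['eef_pos']
    return T@optics.camera_params('wrist')['T_tool_cam']
def onz(cam,uv,z,T=None):
    o,d=ray(cam,uv,T); return o+d*(z-o[2])/d[2]
def cloud(cam,d,T=None):
    K=optics.camera_params(cam)['mtx']; v,u=np.mgrid[:d.shape[0],:d.shape[1]]
    P=np.stack([(u-K[0,2])/K[0,0]*d,(v-K[1,2])/K[1,1]*d,d],-1)
    if T is None:
        p=optics.camera_params(cam); return (P-p['t'])@p['R']
    return P@T[:3,:3].T+T[:3,3]
E
python3 - <<'E'
from h import *
im=np.load('pics/top0_i.npy');d=np.load('pics/top0_d.npy')
P=cloud('top',d); hsv=cv2.cvtColor(im,cv2.COLOR_RGB2HSV)
# green
m=cv2.inRange(hsv,(50,120,60),(80,255,255)); 
n,l,s,c=cv2.connectedComponentsWithStats(m)
for i in range(1,n):
    if s[i,4]>100:
        ys,xs=np.where(l==i);print('green',s[i],c[i]);pp=P[l==i];print(np.median(pp,0),np.percentile(pp[:,2],[5,95]))
        print(cv2.minAreaRect(np.c_[xs,ys].astype(np.float32)))
# orange
m=cv2.inRange(hsv,(5,150,100),(20,255,255))
n,l,s,c=cv2.connectedComponentsWithStats(m)
for i in range(1,n):
    if s[i,4]>8: print('or',s[i],c[i],np.median(P[l==i],0))
# black tray
m=(hsv[...,2]<60).astype(np.uint8)
n,l,s,c=cv2.connectedComponentsWithStats(m)
for i in range(1,n):
    if s[i,4]>1500:
        ys,xs=np.where(l==i);r=cv2.minAreaRect(np.c_[xs,ys].astype(np.float32));print('blk',s[i],r)
        for q in cv2.boxPoints(r): print(onz('top',q,30))
print('tab z',[P[y,x] for y,x in [(215,300),(100,140),(250,330)]])
for y in range(150,200,3): print(y,P[y,264].round(0))
cv2.imwrite('pics/top_c.png',cv2.resize(im[130:205,225:385,::-1],None,fx=5,fy=5,interpolation=cv2.INTER_CUBIC))
im=np.load('pics/scene0_i.npy')
cv2.imwrite('pics/sc_c.png',cv2.resize(im[145:235,205:335,::-1],None,fx=6,fy=6,interpolation=cv2.INTER_CUBIC))
E
```

```text
green [350 203  15  37 328] [356.58536585 221.21036585]
[ 478.14384328 -295.88251809   31.82457591] [27.30693411 36.12490347]
((356.583984375, 221.28797912597656), (8.9442720413208, 36.49263381958008), 10.304847717285156)
or [390 141   1  12  12] [390.  146.5] [ 669.22434654 -396.34104444    8.2300277 ]
or [261 171   6   4  16] [263.625  172.0625] [591.46957842 -62.47570289 165.30985149]
or [486 187   7  15  45] [488.84444444 192.88888889] [ 541.61694232 -642.96943461    9.56536492]
or [475 189   9  15  41] [478.26829268 196.41463415] [ 534.33694949 -615.69049917    8.32186769]
or [464 192   6  10  31] [466.64516129 196.80645161] [ 532.51040746 -587.2863445     8.86907421]
or [453 194   7  14  43] [455.74418605 200.58139535] [ 525.53088438 -557.75521029    9.49742267]
or [442 198   8  14  36] [444.97222222 203.80555556] [ 518.74770441 -528.53313626    8.36038331]
or [491 206   8  14  42] [494.26190476 211.47619048] [ 495.00321485 -654.05846811    8.33446393]
or [480 208   7  15  40] [482.925 213.925] [ 488.09073644 -625.03513348    8.71074358]
or [469 211   6  10  32] [471.71875 215.
[... 1380 characters left out ...]
315918)
[133.18357314 413.52736037  30.        ]
[264.6852857  364.42270715  30.        ]
[171.93322572 122.45666623  30.        ]
[ 42.13403672 173.43257687  30.        ]
tab z [array([ 4.98335554e+02, -1.57953456e+02,  2.12812561e-01]), array([732.5312772 , 188.80716601, 280.47569544]), array([ 406.55801933, -232.03582803,   -2.21788261])]
150 [646. -66. 143.]
153 [640. -66. 137.]
156 [633. -65. 138.]
159 [627. -65. 132.]
162 [622. -66. 116.]
165 [615. -66. 114.]
168 [608. -65. 115.]
171 [594. -64. 168.]
174 [590. -64. 144.]
177 [586. -65. 115.]
180 [579. -64. 116.]
183 [572. -64. 113.]
186 [565. -64. 110.]
189 [558. -64. 116.]
192 [559. -67.  12.]
195 [552. -66.   8.]
198 [544. -66.   6.]
```

View pics/top_c.png

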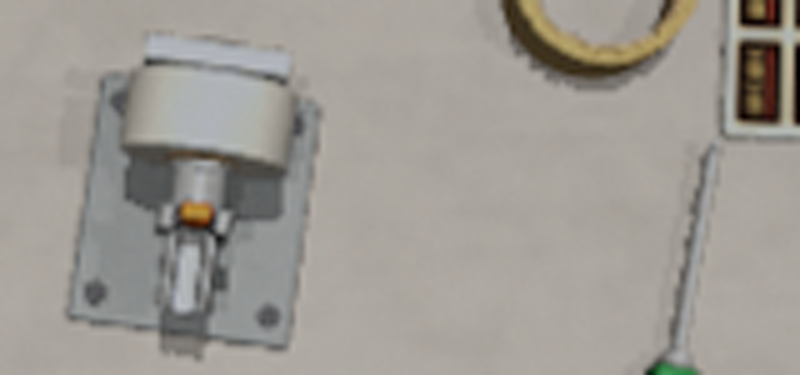

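View pics/sc_c.png

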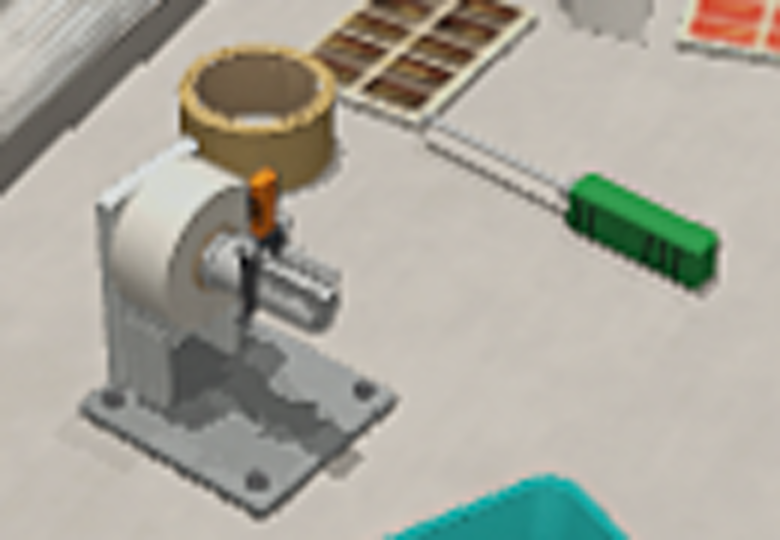

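```bash
python3 - <<'E'
from h import *
# crop top: origin(225,130), scale5
f=lambda x,y:(225+(x+.5)/5-.5,130+(y+.5)/5-.5)
bl=onz('top',f(70,318),10);br=onz('top',f(287,348),10);tl=onz('top',f(103,72),10);tr=onz('top',f(320,103),10)
print(bl,br,tl,np.linalg.norm(bl-br),np.linalg.norm(tl-bl),'yaw',np.arctan2(*(tl-bl)[[1,0]]),np.arctan2(*(tr-br)[[1,0]]),np.arctan2(-(br-bl)[0],(br-bl)[1]*-1))
tip=onz('top',f(712,148),20);h=onz('top',(356.58,221.2),25);j=onz('top',f(680,355),20)
print(tip,h,j,np.arctan2(*(tip-h)[[1,0]]),np.linalg.norm(tip-h),'orange',onz('top',(263.6,172),167))
for yaw in (-.12,):
  for s in (1,-1):
    c,n=np.cos(yaw),np.sin(yaw); x=np.array([c,n,0])*s; y=np.array([n,-c,0])*s; R=np.c_[x,y,[0,0,-1]]
    for p in ([480,-296,16],[480,-296,170],[452,-46,120],[590,-63,320],[440,260,100],[591,-63,170]):
        print(s,p,ctrl.solve_ik(p,R))
E
```

```text
[558.18928922  -1.25618922  10.        ] [ 539.75095363 -112.22929394   10.        ] [685.62646734 -21.50894353  10.        ] 112.49445403912802 129.03646160427445 yaw -0.1576053950116463 -0.16559056925747329 0.16464728521379535
[ 635.90240972 -332.54439299   20.        ] [ 478.05429861 -297.65889683   25.        ] [ 530.14846642 -311.31123449   20.        ] -0.21751036332581777 161.73442436043118 orange [591.72364432 -62.62778291 167.        ]
1 [480, -296, 16] [-7.06042046e-01  4.28282768e-01  1.71679839e+00 -4.44089210e-16
  9.96511495e-01  9.84754281e-01]
1 [480, -296, 170] [-7.06042046e-01  2.25840912e-01  1.61933333e+00 -4.44089210e-16
  1.29641841e+00  9.84754281e-01]
1 [452, -46, 120] [-2.92305816e-01  5.77883969e-02  1.92608753e+00 -4.44089210e-16
  1.15771672e+00  1.39849051e+00]
1 [590, -63, 320] [-2.52168342e-01  1.87759701e-01  1.35389573e+00 -4.44089210e-16
  1.59993722e+00  1.43862799e+00]
1 [440, 260, 100] [ 3.64234775e-01  2.03488462e-01  1.80773459e+00 -4.44089210e-16
  1.13036960e+00  2.05503110e+00]
1 [591, -63, 170] [-2.51744048e-01  2.87834678e-01  1.54166887e+00 -4.44089210e-16
  1.31208910e+00  1.43905228e+00]
-1 [480, -296, 16] [-7.06042046e-01  4.28282768e-01  1.71679839e+00 -4.44089210e-16
  9.96511495e-01 -2.15683837e+00]
-1 [480, -296, 170] [-7.06042046e-01  2.25840912e-01  1.61933333e+00 -4.44089210e-16
  1.29641841e+00 -2.15683837e+00]
-1 [452, -46, 120] [-2.92305816e-01  5.77883969e-02  1.92608753e+00 -4.44089210e-16
  1.15771672e+00 -1.74310214e+00]
-1 [590, -63, 320] [-2.52168342e-01  1.87759701e-01  1.35389573e+00 -4.44089210e-16
  1.59993722e+00 -1.70296467e+00]
-1 [440, 260, 100] [ 3.64234775e-01  2.03488462e-01  1.80773459e+00 -4.44089210e-16
  1.13036960e+00 -1.08656155e+00]
-1 [591, -63, 170] [-2.51744048e-01  2.87834678e-01  1.54166887e+00 -4.44089210e-16
  1.31208910e+00 -1.70254037e+00]
```

```bash
cat >> h.py <<'E'
def Rdown(yaw,pitch=0.):
    c,n=np.cos(yaw),np.sin(yaw)
    R=np.c_[[c,n,0],[n,-c,0],[0,0,-1.]]
    a=pitch # nose-up pitch about pick y (left) : rotate x toward +z
    yl=np.array([-n,c,0])
    return cv2.Rodrigues(-a*yl)[0]@R
E
python3 - <<'E'
from h import *
R=Rdown(-.16)
ctrl.move_ptp([491.5,-46.8,215],R)
ctrl.move_l([491.5,-46.8,165],R)
st=sensors.read_state();np.save('pics/T1.npy',wristT(st));print(st['t'],st['eef_pos'],st['force'])
snap('wrist','w1')
ctrl.move_l([491.5,-46.8,210],R)
y=-.2175
R=Rdown(y)
g=np.array([500+12*np.cos(y),-302.5+12*np.sin(y),90])
ctrl.move_ptp(g,R)
st=sensors.read_state();np.save('pics/T2.npy',wristT(st));print(st['t'],st['eef_pos'],st['force'])
snap('wrist','w2')
for n in('w1','w2'):
    im=cv2.imread(f'pics/{n}.png'); cv2.imwrite(f'pics/{n}c.png',cv2.resize(im[:266,90:430],None,fx=2.2,fy=2.2,interpolation=cv2.INTER_CUBIC))
E
```

```text
2.8333 [491.48857692 -47.23111606 164.96142939] [-0.11781353 -0.17060674 -0.1992369 ]
4.4333 [ 512.03487291 -304.06360658   90.2210993 ] [ 0.71742478  0.43816342 -0.19148286]
```

View pics/w1c.png

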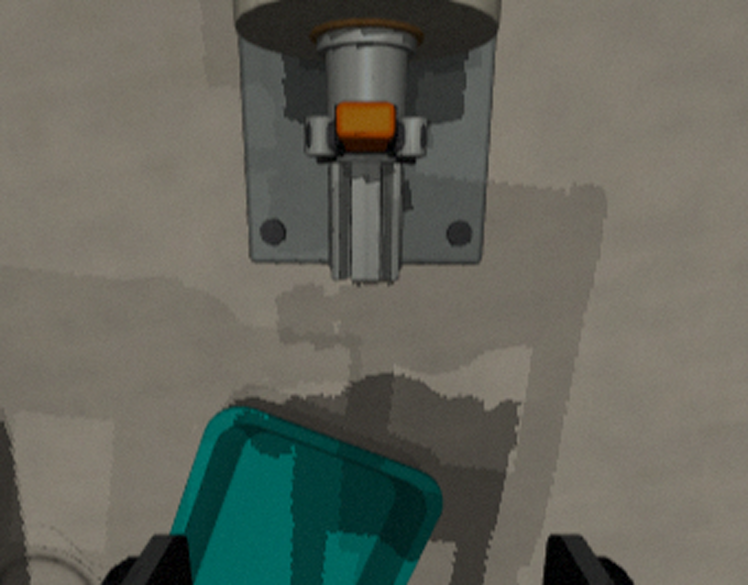

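View pics/w2c.png

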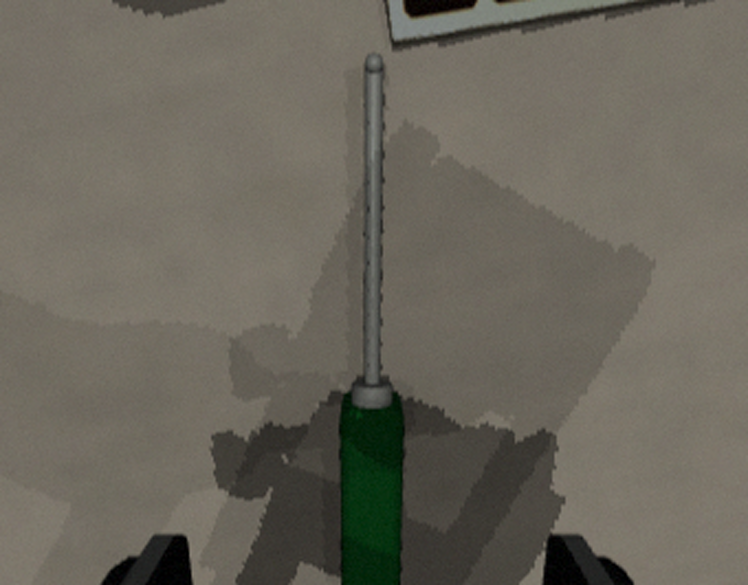

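In w1, the channel of the notch shows as a bright strip at crop x≈366, rows 170–280, with the orange tab at (366,125). In w2, the pick runs nearly vertically, with its hook at (374,62). I'll get sub-pixel values next.

```bash
python3 - <<'E'
from h import *
im=np.load('pics/w1_i.npy');g=im.astype(int).sum(2)//3
for r in (85,95,105,115,122,126,128): print(r,g[r,236:278])
T1=np.load('pics/T1.npy');T2=np.load('pics/T2.npy')
d=np.load('pics/w1_d.npy');P=cloud('wrist',d,T1)
for r in (50,60,85,95,105,115,124): print(r,P[r,256].round(1))
hsv=cv2.cvtColor(im,cv2.COLOR_RGB2HSV);m=cv2.inRange(hsv,(5,150,60),(22,255,255));ys,xs=np.where(m>0)
print('tab',xs.min(),xs.max(),ys.min(),ys.max(),xs.mean(),ys.mean(),np.median(P[m>0],0))
im=np.load('pics/w2_i.npy');g=im.astype(int).sum(2)//3
d=np.load('pics/w2_d.npy');P2=cloud('wrist',d,T2)
for r in (22,25,28,32,60,90,120,150,165): print(r,g[r,248:272],)
print([g[r,260] for r in range(18,40)])
hsv=cv2.cvtColor(im,cv2.COLOR_RGB2HSV);m=cv2.inRange(hsv,(50,120,20),(85,255,255))
for r in (190,200,220,240): 
    x=np.where(m[r])[0]; print('gr',r,x.min(),x.max(),P2[r,258].round(1))
print('table z',P2[100,200],P2[100,330])
E
```

```text
85 [ 88  86  88  54  62  82  96  96  62  60  60  58  61  59 122 122 125 120
 122 119 116 116 117 115 117 110  84  31  64  55  66  72  80 113 109  98
  46  37  43  39  74  78]
95 [ 83  86  87  59  54  85  95  98  64  58  57  55  60  47 118 122 122 123
 120 122 110 112 118 117 115 114  87  42  60  54  58  61  80  94  92  73
  63  38  48  57  63  65]
105 [ 86  88  84  50  45  72  93 101  60  59  55  56  74  61 117 121 123 117
 119 116 111 111 113 113 114 110  84  51  70  54  58  57  89  96  89  59
  48  78  83  82  80  81]
115 [ 95  93  98  62  50  81  94 101  65  60  59  56  78  43 114 118 120 116
 118 114 103 105 116 112 109 112  79  57  53  58  58  61  95  92  88  52
  52  82  80  81  79  78]
122 [120 120 122 120  71  86  92 100  64  60  58  60  80  60 113 112 115 114
 117 110 103 107 112 109 107 105  73  59  53  54  58  60  96  95  88  53
  91 106 106 108 109 106]
126 [118 116 119 117 107  82  84  91  57  62  65  74 100  90 101 100 103 104
 101  95  91  98  98 100  95 101  63  57  52  49  53  52  94  86  65  89
 108 105 106 106 105 109]
128 [117 120 118 120 122 121 111 116 120 124 1
[... 1193 characters left out ...]
 99 100  96]
165 [ 88  90  88  89  87  89  89  67  72  68  92 101  87  78  53  78  98  97
  99  95  97  94  98  98]
[np.int64(109), np.int64(110), np.int64(110), np.int64(110), np.int64(111), np.int64(102), np.int64(91), np.int64(97), np.int64(106), np.int64(118), np.int64(121), np.int64(104), np.int64(91), np.int64(80), np.int64(67), np.int64(95), np.int64(120), np.int64(118), np.int64(116), np.int64(119), np.int64(121), np.int64(120)]
gr 190 245 272 [ 521.2 -306.7   32.1]
gr 200 245 272 [ 512.7 -304.8   32.1]
gr 220 245 272 [ 495.4 -301.    32.7]
gr 240 245 271 [ 476.6 -296.9   32.1]
table z [ 5.99247656e+02 -2.73856415e+02  2.51780495e-01] [ 5.75712146e+02 -3.80667569e+02  3.19300996e-01]
```

```bash
python3 - <<'E'
from h import *
T1=np.load('pics/T1.npy');T2=np.load('pics/T2.npy')
a=onz('wrist',(255.85,127),113,T1);b=onz('wrist',(255.85,85),113,T1)
y=np.arctan2(*(b-a)[[1,0]]);print('notch',a,b,y,'groove',a+42*np.array([np.cos(y),np.sin(y),0]))
print('tab',onz('wrist',(256,55.5),167,T1), 'tab front bottom edge')
# in tool frame of view 1
h=onz('wrist',(259.5,28.5),24,T2);
pts=np.array([onz('wrist',(u,v),20,T2) for u,v in((259.5,45),(259.5,60),(259.4,90),(259.,120),(258.8,150),(258.7,165))]+[onz('wrist',(258.5,v),32,T2) for v in(190,220,240)])
print(h);print(pts.round(1))
p=np.polyfit(np.r_[pts[:,0],h[0]],np.r_[pts[:,1],h[1]],1);print('pick yaw',np.arctan(p[0]))
R=T2[:3,:3]
st=sensors.read_state();E=st['eef_rot'];o=st['eef_pos']
print('pick in tool',((pts-o)@E).round(2),((h-o)@E).round(2))
E
```

```text
notch [551.27691837 -55.89859836 113.        ] [579.79022801 -60.55244124 113.        ] -0.16178990126593445 groove [592.72842098 -62.66416793 113.        ]
tab [591.83913983 -62.79582596 167.        ] tab front bottom edge
[ 635.90063324 -332.86137505   24.        ]
[[ 626.2 -330.8   20. ]
 [ 616.5 -328.7   20. ]
 [ 596.  -324.2   20. ]
 [ 574.2 -319.1   20. ]
 [ 550.8 -313.9   20. ]
 [ 538.5 -311.1   20. ]
 [ 521.1 -307.1   32. ]
 [ 495.  -301.4   32. ]
 [ 476.5 -297.3   32. ]]
pick yaw -0.22052064769636653
pick in tool [[116.86   1.86  70.83]
 [106.84   1.88  70.82]
 [ 85.85   1.86  70.8 ]
 [ 63.47   1.59  70.78]
 [ 39.54   1.47  70.76]
 [ 26.95   1.41  70.75]
 [  9.04   1.2   58.73]
 [-17.67   1.24  58.7 ]
 [-36.62   1.26  58.69]] [126.73   1.81  66.84]
```

```bash
python3 - <<'E'
from h import *
y=-.2205;R=Rdown(y)
g=np.array([511.1,-304.8,28])
ctrl.move_l([g[0],g[1],60],R)
print(ctrl.move_l(g,R,vel=60,threshold=8))
ctrl.gripper_to(15,force=110)
st=sensors.read_state();print(st['t'],st['eef_pos'],st['grip_width'],st['force'])
ctrl.move_l([g[0],g[1],150],R)
st=sensors.read_state();np.save('pics/T3.npy',wristT(st));print(st['t'],st['eef_pos'],st['grip_width'],st['force'])
snap('wrist','w3');snap('scene','s3')
im=cv2.imread('pics/w3.png'); cv2.imwrite('pics/w3c.png',cv2.resize(im[:266,90:430],None,fx=2.2,fy=2.2,interpolation=cv2.INTER_CUBIC))
E
```

```text
False
6.1833 [ 511.08479428 -304.79934453   28.00886779] 15.010372777858553 [-0.48145626  0.17510372  0.35731675]
7.15 [ 510.33447994 -304.19478213  148.78307846] 14.836171275134726 [-0.08369208  0.38917808 -0.56005984]
```

View pics/w3c.png

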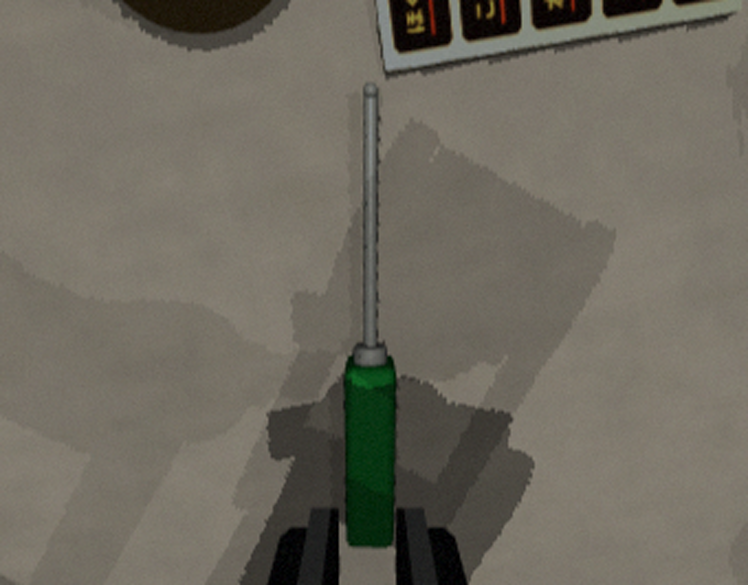

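View pics/s3.png

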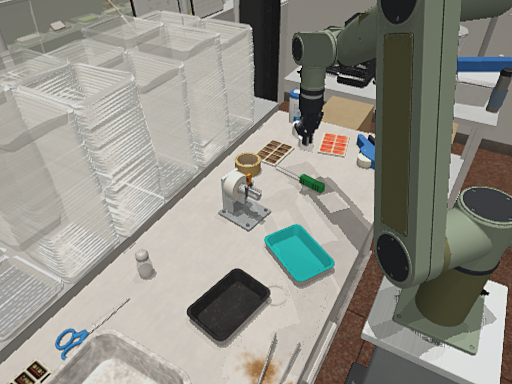

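```bash
python3 - <<'E'
from h import *
T3=np.load('pics/T3.npy')
f=lambda x,y:(90+(x+.5)/2.2-.5,(y+.5)/2.2-.5)
print('hook',onz('wrist',f(370,90),24,T3),'front',onz('wrist',f(370,360),32,T3),'rear',onz('wrist',f(370,546),32,T3))
d=np.load('pics/w3_d.npy');P=cloud('wrist',d,T3)
for r in (100,170,200,240,246): print(r,P[r,258].round(1))
im=cv2.imread('pics/w3.png');cv2.imwrite('pics/w3b.png',cv2.resize(im[140:,110:400],None,fx=2.4,fy=2.4))
E
```

```text
hook [ 635.93297447 -332.83331568   24.        ] front [ 527.27253484 -308.61092546   32.        ] rear [ 433.33419808 -287.68704919   32.        ]
100 [ 586.1 -321.8   23.8]
170 [ 520.6 -307.2   32. ]
200 [ 489.4 -300.3   33.1]
240 [ 443.6 -290.1   33.2]
246 [ 435.7 -288.3   32. ]
```

View pics/w3b.png

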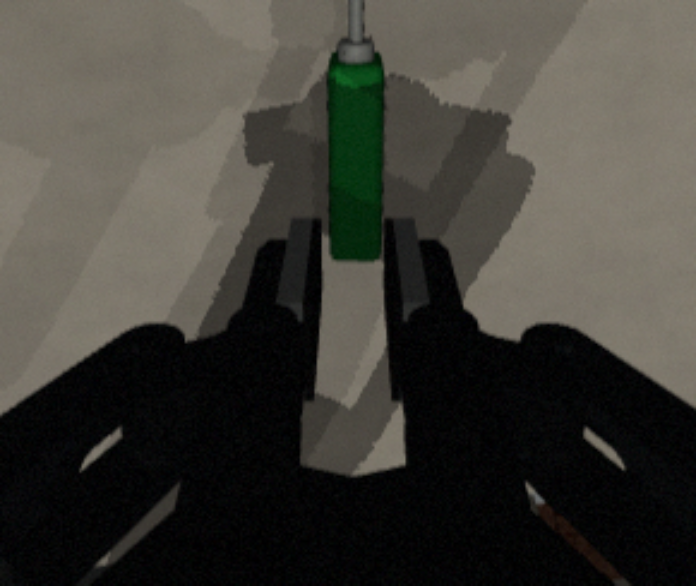

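```bash
python3 - <<'E'
from h import *
T3=np.load('pics/T3.npy');d=np.load('pics/w3_d.npy');P=cloud('wrist',d,T3)
for r in (230,234,240,250,260,264): print(r,[P[r,c].round(0) for c in (232,236,240,274,278,282)])
print(T3)
T2=np.load('pics/T2.npy');d=np.load('pics/w2_d.npy');P=cloud('wrist',d,T2)
for r in (250,255,260): print(r,[P[r,c].round(0) for c in (155,160,165,345,350,355)])
E
```

```text
230 [array([ 446., -258.,   -0.]), array([ 445., -263.,    1.]), array([ 443., -268.,   -1.]), array([ 435., -308.,    1.]), array([ 434., -313.,    0.]), array([ 433., -318.,    0.])]
234 [array([ 525., -293.,  171.]), array([ 524., -295.,  171.]), array([ 524., -298.,  172.]), array([ 520., -316.,  171.]), array([ 520., -318.,  171.]), array([ 519., -320.,  170.])]
240 [array([ 524., -294.,  177.]), array([ 524., -296.,  177.]), array([ 524., -298.,  178.]), array([ 520., -315.,  177.]), array([ 519., -317.,  177.]), array([ 519., -319.,  177.])]
250 [array([ 525., -295.,  187.]), array([ 524., -297.,  186.]), array([ 524., -299.,  187.]), array([ 520., -315.,  187.]), array([ 520., -316.,  187.]), array([ 519., -318.,  187.])]
260 [array([ 525., -296.,  196.]), array([ 524., -297.,  195.]), array([ 524., -299.,  196.]), array([ 520., -314.,  196.]), array([ 519., -316.,  195.]), array([ 520., -318.,  196.])]
264 [array([ 525., -296.,  200.]), array([ 524., -297.,  198.]), array([ 521., -299.,  196.]), array([ 520., -314.,  199.]), array([ 520., -316.,  199.]), array([ 519., -317.,  199.])]
[[-2.18932220e-01 -9.24435497e-01 -3.12230196e-01  5.91355972e+02]
 [-9.75737477e-01  2.06682591e-01  7.22404466e-02 -3.22224254e+02]
 [-2.24908742e-03  3.20470465e-01 -9.47255838e-01  3.05778014e+02]
 [ 0.00000000e+00  0.00000000e+00  0.00000000e+00  1.00000000e+00]]
250 [array([ 534., -258.,  129.]), array([ 534., -261.,  129.]), array([ 533., -263.,  129.]), array([ 514., -348.,  128.]), array([ 514., -350.,  129.]), array([ 513., -353.,  128.])]
255 [array([ 534., -260.,  134.]), array([ 533., -262.,  134.]), array([ 532., -264.,  132.]), array([ 512., -348.,  129.]), array([ 514., -349.,  132.]), array([ 514., -351.,  133.])]
260 [array([ 533., -261.,  137.]), array([ 533., -263.,  137.]), array([ 593., -322.,  247.]), array([ 510., -347.,  130.]), array([ 514., -348.,  137.]), array([ 514., -350.,  137.])]
```

```bash
python3 - <<'E'
from h import *
p=optics.camera_params('scene')
im=cv2.imread('pics/s3.png');b=cv2.resize(im[30:200,260:360],None,fx=4,fy=4,interpolation=cv2.INTER_CUBIC)
for X,c in (([510.3,-304.2,171],(0,0,255)),([510.3,-304.2,124],(255,0,0)),([510.3,-304.2,148.8],(0,255,0))):
    q=p['R']@X+p['t'];q=p['mtx']@q;q=q[:2]/q[2];print(q)
    cv2.circle(b,(int((q[0]-260)*4),int((q[1]-30)*4)),3,c,1)
cv2.imwrite('pics/s3c.png',b)
d=np.load('pics/s3_d.npy');P=cloud('scene',d)
g=P[95:160:4,312];print(g.round(0))
E
```

```text
[307.67610117 141.47207014]
[306.53129491 153.50891342]
[307.12873978 147.22719527]
[[ 497. -268.  352.]
 [ 497. -272.  338.]
 [ 496. -272.  325.]
 [ 494. -271.  313.]
 [ 492. -268.  302.]
 [ 502. -298.  272.]
 [ 495. -281.  269.]
 [ 497. -292.  248.]
 [ 503. -310.  224.]
 [ 502. -312.  208.]
 [ 499. -308.  197.]
 [ 499. -313.  179.]
 [ 568. -506.   36.]
 [ 564. -500.   22.]
 [ 565. -506.    0.]
 [ 554. -481.   -1.]
 [ 544. -456.   -1.]]
```

View pics/s3c.png

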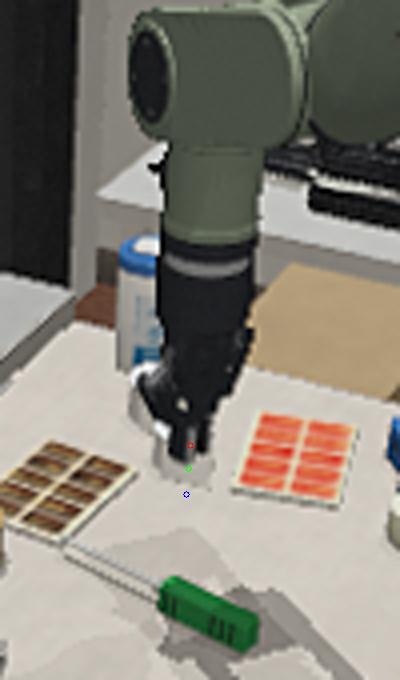

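The camera, depth and scene views all agree that the fingertips end at about tool z = −22. The stated value is +25, so the fingers closed above the handle and the pick didn't move. I'll work from the measured tip and check the pads' lateral centre.

```bash
python3 - <<'E'
from h import *
T3=np.load('pics/T3.npy');d=np.load('pics/w3_d.npy');P=cloud('wrist',d,T3)
C=optics.camera_params('wrist')['T_tool_cam']
T=T3@np.linalg.inv(C);Q=(P-T[:3,3])@T[:3,:3]
im=np.load('pics/w3_i.npy').astype(int).sum(2)//3
for r in (230,232,233,236,242,250,262):
    m=(Q[r,:,2]<10)&(np.abs(Q[r,:,1])<40); c=np.where(m)[0]
    if len(c):
        l=c[c<257];rr=c[c>257]
        print(r,l.min(),l.max(),rr.min(),rr.max(),Q[r,l.max()].round(1),Q[r,rr.min()].round(1))
E
```

```text
Traceback (most recent call last):
ValueError: zero-size array to reduction operation minimum which has no identity
```

```bash
python3 - <<'E'
from h import *
T3=np.load('pics/T3.npy');d=np.load('pics/w3_d.npy');P=cloud('wrist',d,T3)
C=optics.camera_params('wrist')['T_tool_cam']
T=T3@np.linalg.inv(C);Q=(P-T[:3,3])@T[:3,:3]
for r in (231,232,234,236,242,250,262):
    m=(Q[r,:,2]<10)&(np.abs(Q[r,:,1])<40); c=np.where(m)[0]
    l=c[c<257];rr=c[c>257]
    for k in (l,rr):
        if len(k): print(r,k.min(),k.max(),Q[r,k.min()].round(1),Q[r,k.max()].round(1))
E
```

```text
231 232 243 [ 10.7 -14.2 -16.6] [ 11.4  -8.  -17.9]
231 270 407 [ 11.    7.  -17.2] [  82.7   -0.3 -157.2]
232 66 243 [  82.7   -0.3 -157.2] [ 10.3  -8.  -16.9]
232 270 344 [ 10.5   7.  -17.3] [  82.7   -0.3 -157.2]
234 231 243 [ 11.  -14.4 -20.7] [  9.6  -8.  -18. ]
234 270 282 [  8.7   7.1 -16.3] [ 11.4  13.3 -21.4]
236 230 243 [ 11.6 -14.6 -24.1] [  8.7  -8.  -18.7]
236 270 283 [  8.8   7.  -18.8] [ 12.4  13.4 -25.6]
242 220 243 [  7.9 -20.1 -23.9] [  5.1  -8.  -18.9]
242 270 368 [  4.9   7.  -18.5] [  82.7   -0.3 -157.2]
250 216 243 [  7.9 -21.1 -32.1] [  1.1  -8.  -20.7]
250 270 297 [  1.3   7.  -20.9] [  7.9  20.1 -32. ]
262 151 243 [  82.7   -0.3 -157.2] [ -4.4  -7.9 -24. ]
262 270 301 [ -5.5   7.  -22.4] [  7.3  20.7 -41.8]
```

```bash
python3 - <<'E'
from h import *
y=-.2205;R=Rdown(y)
g=np.array([511.1,-304.8,-14])
ctrl.gripper_to(70)
ctrl.move_l([g[0],g[1],25],R)
print(ctrl.move_l(g,R,vel=60,threshold=6))
ctrl.gripper_to(15,force=110)
st=sensors.read_state();print(st['t'],st['eef_pos'],st['grip_width'],st['force'])
if st['grip_width']>20:
    ctrl.move_l([g[0],g[1],120],R)
st=sensors.read_state();np.save('pics/T4.npy',wristT(st));print(st['t'],st['eef_pos'],st['grip_width'],st['force'],st['wrist_torque'])
snap('wrist','w4');snap('scene','s4');snap('top','t4')
E
```

```text
False
10.0917 [ 511.63290837 -305.227794    -13.28842185] 22.672128010682812 [-0.1771052   0.83150549  3.00615255]
11.1333 [ 510.17013788 -304.05404623  118.57810334] 22.711250110841224 [-0.64946124  0.15622541 -1.27850847] [-0.03105738 -0.04361984 -0.06352312]
```

View pics/w4.png

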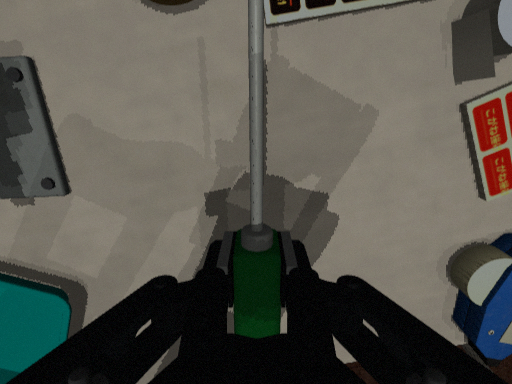

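View pics/s4.png

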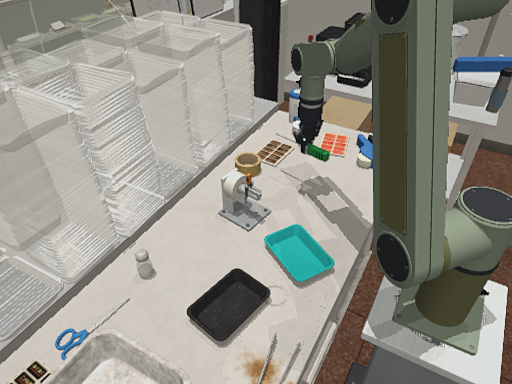

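```bash
python3 - <<'E'
from h import *
im=np.load('pics/w4_i.npy');g=im.astype(int).sum(2)//3
d=np.load('pics/w4_d.npy');C=optics.camera_params('wrist')['T_tool_cam']
K=optics.camera_params('wrist')['mtx'];Q=cloud('wrist',d,C)
ps=[]
for r in range(5,215,15):
    row=Q[r,240:275]; m=np.where(row[:,2]<-15)[0]+240
    print(r,m.min(),m.max(),len(m),g[r,m.min()-2:m.max()+3], Q[r,(m.min()+m.max())//2].round(1))
    ps.append([r,(m.min()+m.max())/2])
for r in range(5,215,15):
    # center ray onto y... plane z=-33.3
    u=[p for p in ps if p[0]==r][0][1]; dd=C[:3,:3]@np.linalg.inv(K)@[u,r,1]; print(r,(C[:3,3]+dd*(-33.3-C[2,3])/dd[2]).round(2))
y=-.2205;R=Rdown(y);print((np.array([635.9,-332.85,20])-[511.63,-305.23,-13.29])@R)
E
```

```text
5 248 263 16 [118 119  59  77  87 101 106 113 120 134 127 116 110 109  99  86  71  52
 122 138] [114.7  -1.  -35.6]
20 248 263 16 [123 121  70  73  87  97 105 112 123 137 136 116 108 104  98  87  72  59
 106  74] [109.6  -1.  -36.4]
35 248 263 16 [117 118  67  74  86  95 104 111 120 136 132 124 115 102  96  87  71  77
 115 118] [104.5  -1.  -36.6]
50 249 263 15 [116  72  70  76  94  66 112 122 135 139 123 112 108 100  84  72  74 120
 118] [ 99.3  -0.6 -36.7]
65 249 263 15 [122  98  57  74  84  91  93 104 116 122 108 100  95  87  76  63  55  76
  56] [ 93.9  -0.7 -36.8]
80 249 262 14 [120 115  58  68  81  85  95 102 112 120 108 100  93  86  78  61  48  54] [ 88.3  -1.1 -37.5]
95 249 262 14 [121 120  61  71  78  90  92 102 112 122 107 103  92  86  77  61  43  59] [ 82.7  -1.1 -38.1]
110 249 262 14 [104 105  60  66  81  88  96 101 110 109 109  98  94  87  76  63  47  61] [ 76.8  -1.1 -36.7]
125 249 262 14 [106 107  71  60  78  85  98 102 107 117 108  99  97  86  76  62  53  58] [ 70.6  -1.1 -35.7]
140 250 262 13 [105  78  62  76  48  91  97 104 113 106 102  96  87  76  62  52  57] [ 64.
[... 170 characters left out ...]
7 105 100  93  85  75  58  43  57] [ 51.1  -0.7 -36.8]
185 250 262 13 [ 61  73  56  70  80  85 100 101 101 104  99  97  88  75  58  51  59] [ 44.1  -0.7 -36.6]
200 250 268 14 [ 74  75  52  67  80  88  95 100 102 103  98  95  86  76  55  59  58  58
  54  56  59  61  57] [ 37.1   0.7 -37.3]
5 [115.28  -0.84 -33.3 ]
20 [110.25  -0.84 -33.3 ]
35 [105.07  -0.85 -33.3 ]
50 [ 99.73  -0.66 -33.3 ]
65 [ 94.22  -0.66 -33.3 ]
80 [ 88.53  -0.87 -33.3 ]
95 [ 82.66  -0.88 -33.3 ]
110 [ 76.6   -0.89 -33.3 ]
125 [ 70.33  -0.9  -33.3 ]
140 [ 63.85  -0.69 -33.3 ]
155 [ 57.15  -0.69 -33.3 ]
170 [ 50.21  -0.7  -33.3 ]
185 [ 43.02  -0.71 -33.3 ]
200 [ 35.57   0.71 -33.3 ]
[127.30217975  -0.22875883 -33.29      ]
```

```bash
cat >> h.py <<'E'
YAW=-.1618; A=np.array([np.cos(YAW),np.sin(YAW),0]); L=np.array([-np.sin(YAW),np.cos(YAW),0]); Z=np.array([0,0,1.])
NOTCH=np.array([551.28,-55.90,113.]); GR=NOTCH+42*A
HK=np.array([127.3,-.8,-33.5])
def tcp_for(hx,hz,hl=0.,pitch=0.):
    "hook CL at groove-frame x=hx, world z=hz, lateral hl"
    R=Rdown(YAW,pitch); p=GR+hx*A+hl*L; p=np.array([p[0],p[1],hz]); return p-R@HK, R
def hook_now(st):
    h=st['eef_pos']+st['eef_rot']@HK-GR; return np.array([h@A,h@L,h[2]+113])
E
python3 - <<'E'
from h import *
p,R=tcp_for(-80,152); ctrl.move_l(p,R,vel=200)
p,R=tcp_for(-13,152); ctrl.move_l(p,R,vel=100); 
p,R=tcp_for(-13,135); ctrl.move_l(p,R,vel=60); ctrl.hold(.3)
st=sensors.read_state();print(st['t'],hook_now(st),st['force'],st['wrist_torque'], p-st['eef_pos'])
print((st['eef_rot'].T@R).round(4))
np.save('pics/T5.npy',wristT(st))
snap('wrist','w5');snap('scene','s5');im,_=snap('top','t5')
cv2.imwrite('pics/t5c.png',cv2.resize(im[150:240,220:310,::-1],None,fx=6,fy=6,interpolation=cv2.INTER_CUBIC))
im=cv2.imread('pics/s5.png');cv2.imwrite('pics/s5c.png',cv2.resize(im[130:240,205:315],None,fx=6,fy=6,interpolation=cv2.INTER_CUBIC)[:600])
E
```

```text
14.4917 [-1.27323048e+01 -1.14248639e-02  1.35381573e+02] [ 0.76919569  0.44669123 -1.46530729] [ 0.00438959 -0.04521265  0.01687883] [-0.28440475  0.06057555 -0.29528975]
[[ 1.e+00 -0.e+00 -7.e-04]
 [ 0.e+00  1.e+00 -1.e-04]
 [ 7.e-04  1.e-04  1.e+00]]
```

View pics/w5.png

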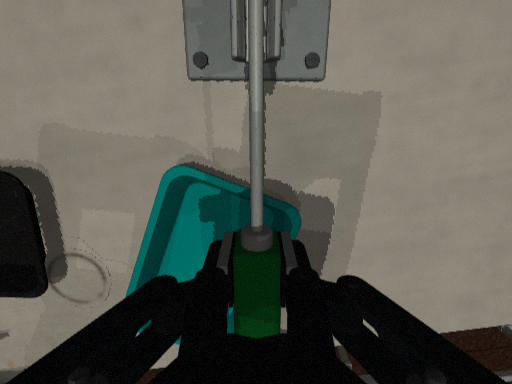

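View pics/s5c.png

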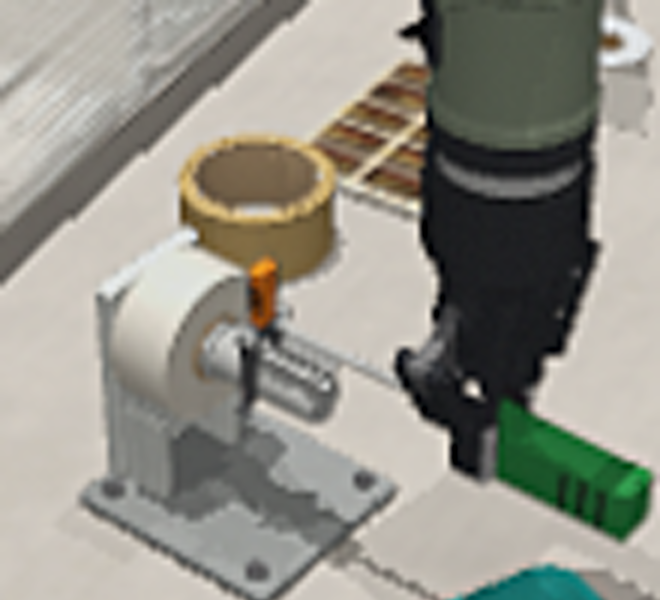

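View pics/t5c.png

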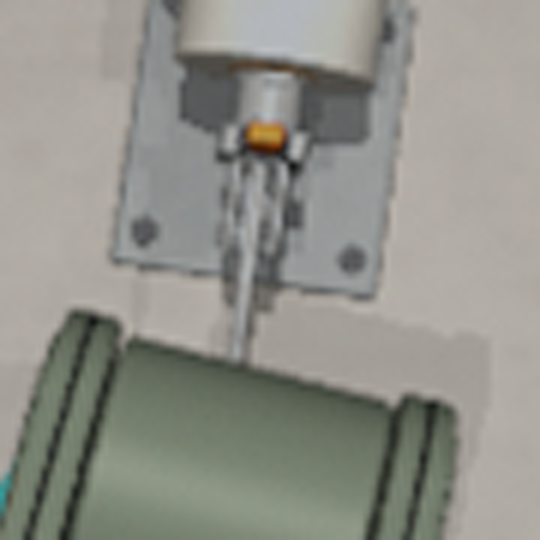

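The shank lies centred over the channel (wrist view: columns 250–263, axle edges about 231 and 283). Next I'll lower it to the notch floor until it touches.

```bash
python3 - <<'E'
from h import *
p,R=tcp_for(-13,122); print(ctrl.move_l(p,R,vel=30,threshold=4)); ctrl.hold(.2)
st=sensors.read_state();print(st['t'],hook_now(st),st['force'],st['wrist_torque'])
p,R=tcp_for(-13,112); print(ctrl.move_l(p,R,vel=12,threshold=2.5)); 
st=sensors.read_state();print(st['t'],hook_now(st),st['force'],st['wrist_torque'])
ctrl.hold(.2)
st=sensors.read_state();print(st['t'],hook_now(st),st['force'],st['wrist_torque'])
E
```

```text
False
15.425 [-1.28187946e+01 -2.01920741e-02  1.22255487e+02] [-0.3163857  -0.31362781 -0.52900129] [-0.01041618  0.02142303 -0.02380059]
True
16.0083 [-1.29875287e+01  1.49433196e-02  1.15356826e+02] [-2.02299527 -0.14457     4.23371302] [-0.05735711 -0.34917142 -0.06659066]
16.2083 [-1.30052303e+01  2.08517809e-02  1.15337029e+02] [-0.19606929  0.29800608  3.87544702] [-0.12334765 -0.54324992  0.01274526]
```

```bash
python3 - <<'E'
from h import *
p,R=tcp_for(-13,116.3); ctrl.move_l(p,R,vel=10); 
p,R=tcp_for(1.5,116.3); print(ctrl.move_l(p,R,vel=15,threshold=4)); ctrl.hold(.2)
st=sensors.read_state();print(st['t'],hook_now(st),st['force'],st['wrist_torque'])
snap('scene','s6');im=cv2.imread('pics/s6.png');cv2.imwrite('pics/s6c.png',cv2.resize(im[150:230,215:315],None,fx=7,fy=7,interpolation=cv2.INTER_CUBIC)[:600])
E
```

```text
False
17.875 [1.38742895e+00 6.97236381e-03 1.16252450e+02] [ 0.23247956 -0.37158994 -2.37497393] [-0.01104594 -0.08350961  0.00220362]
```

View pics/s6c.png

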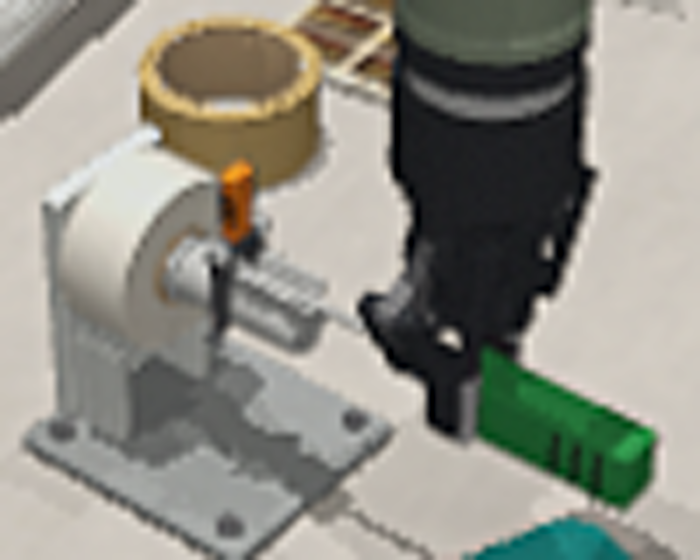

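```bash
cat > pry.py <<'E'
from h import *
import sys
ZF=112.35; S=44.4
def pose(th,s=S):
    return tcp_for(-42+s*np.cos(th)-3*np.sin(th), ZF+s*np.sin(th)+3*np.cos(th),0,th)
def run(ths,rec=None,hold=.05):
    for th in ths:
        p,R=pose(th); ctrl.move_l(p,R,vel=25)
        ctrl.hold(hold)
        st=sensors.read_state(); M=-(st['wrist_torque']@L)*1000; F=st['force'][2]+1
        Fh=(F*85-M)/42
        print(round(st['t'],2),'th %.3f'%th,hook_now(st).round(2),st['force'].round(1),'M',round(M),'Fh %.1f Ff %.1f'%(Fh,F+Fh))
        if F+Fh>38 or abs(F)>30: print('abort');return th
    return th
if __name__=='__main__':
    run(np.arange(*map(float,sys.argv[1:4])))
E
python3 pry.py 0 0.125 0.02
```

```text
18.23 th 0.000 [2.5900e+00 1.0000e-02 1.1575e+02] [-2.5  0.3  2.7] M 33 Fh 6.7 Ff 10.4
18.52 th 0.020 [ 2.790e+00 -3.000e-02  1.167e+02] [ 0.4 -0.2  1.4] M 272 Fh -1.6 Ff 0.9
18.82 th 0.040 [ 2.4500e+00 -1.0000e-02  1.1739e+02] [-0.5 -0.1  1.8] M 241 Fh -0.1 Ff 2.6
19.12 th 0.060 [ 2.3800e+00 -5.0000e-02  1.1829e+02] [ 0.6 -0.4  1.6] M 307 Fh -2.0 Ff 0.6
19.43 th 0.080 [ 2.4800e+00 -9.0000e-02  1.1929e+02] [ 2.1 -0.8  1.3] M 379 Fh -4.4 Ff -2.2
19.73 th 0.100 [ 2.2700e+00 -1.0000e-01  1.2013e+02] [ 2.7 -0.5  1.3] M 327 Fh -3.0 Ff -0.7
20.02 th 0.120 [ 1.9700e+00 -4.0000e-02  1.2089e+02] [ 2.5 -0.6  2.5] M 531 Fh -5.5 Ff -1.9
```

```bash
python3 - <<'E'
from h import *
st=sensors.read_state();np.save('pics/T7.npy',wristT(st))
snap('wrist','w7');
snap('scene','s7');im=cv2.imread('pics/s7.png');cv2.imwrite('pics/s7c.png',cv2.resize(im[150:230,215:315],None,fx=7,fy=7,interpolation=cv2.INTER_CUBIC)[:600])
hs=cv2.cvtColor(np.load('pics/s7_i.npy'),cv2.COLOR_RGB2HSV)
for n in ('s0','s6','s7'):
    f='scene0' if n=='s0' else n
    hs=cv2.cvtColor(np.load(f'pics/{f}_i.npy'),cv2.COLOR_RGB2HSV)[160:200,230:270]
    m=cv2.inRange(hs,(5,150,80),(20,255,255));ys,xs=np.where(m);print(n,len(xs),xs.mean(),ys.mean(),ys.min(),ys.max())
E
```

```text
s0 45 16.822222222222223 15.71111111111111 3 24
s6 43 17.023255813953487 15.86046511627907 3 24
s7 44 18.272727272727273 16.818181818181817 3 24
```

View pics/s7c.png

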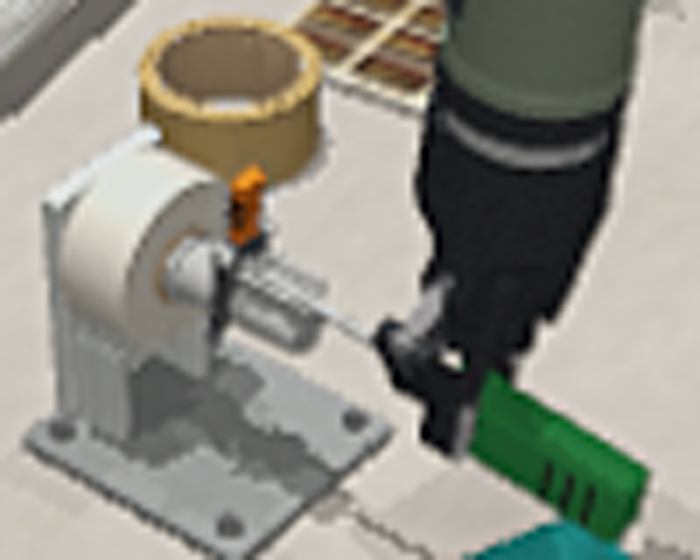

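View pics/w7.png

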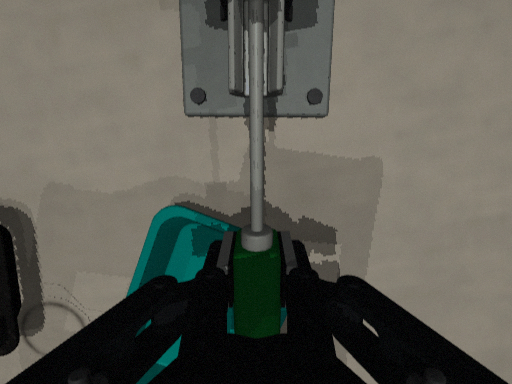

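```bash
cat > p2.py <<'E'
import pry; from pry import *
C=[0,0]
def est(st):
    F=st['force'][2]+1; Fx=st['force']@A; M=-(st['wrist_torque']@L)*1000-170*Fx
    Fh=(F*85-M)/42; return Fx,F,M,Fh,F+Fh
def go(th,s,vel=25,hold=.05):
    p,R=pose(th,s); ctrl.move_l(p,R,vel=vel); ctrl.hold(hold); st=sensors.read_state()
    e=est(st); print(round(st['t'],2),'th %.3f s %.1f'%(th,s),hook_now(st).round(2),'Fx %.1f F %.1f M %.0f Fh %.1f Ff %.1f'%e); return e
def tab(n):
    im,d=snap('scene',n); hs=cv2.cvtColor(im,cv2.COLOR_RGB2HSV)[150:200,230:275]
    m=cv2.inRange(hs,(5,150,80),(20,255,255));ys,xs=np.where(m);print('tab',len(xs),xs.mean()+230,ys.mean()+150,ys.min()+150,ys.max()+150)
E
python3 - <<'E'
from p2 import *
go(.06,44.4);go(.02,44.4,hold=.15);tab('s8')
for s in (43.5,42.8,42.2): go(.015,s)
tab('s9')
for th in (.05,.08,.11): go(th,42.2)
tab('s10')
E
```

```text
20.53 th 0.060 s 44.4 [ 2.3900e+00 -9.0000e-02  1.1815e+02] Fx 2.0 F 3.7 M 370 Fh -1.4 Ff 2.3
20.98 th 0.020 s 44.4 [ 2.3700e+00 -3.0000e-02  1.1638e+02] Fx 0.8 F 5.0 M 510 Fh -2.0 Ff 3.0
tab 55 252.07272727272726 171.45454545454544 151 184
21.32 th 0.015 s 43.5 [1.6300e+00 2.0000e-02 1.1616e+02] Fx 2.2 F 5.0 M 388 Fh 0.9 Ff 5.9
21.62 th 0.015 s 42.8 [8.8000e-01 3.0000e-02 1.1612e+02] Fx 2.4 F 4.8 M 460 Fh -1.3 Ff 3.5
21.93 th 0.015 s 42.2 [2.4000e-01 2.0000e-02 1.1609e+02] Fx 1.3 F 4.7 M 625 Fh -5.3 Ff -0.6
tab 53 251.0 172.0754716981132 151 184
22.3 th 0.050 s 42.2 [ -0.92   0.16 117.1 ] Fx -0.5 F 6.4 M 708 Fh -4.0 Ff 2.4
22.61 th 0.080 s 42.2 [-6.8000e-01  8.0000e-02  1.1846e+02] Fx 0.4 F 5.7 M 509 Fh -0.6 Ff 5.0
22.92 th 0.110 s 42.2 [-6.1000e-01  2.0000e-02  1.1983e+02] Fx 1.5 F 6.3 M 176 Fh 8.6 Ff 14.9
tab 62 253.6290322580645 170.98387096774195 151 184
```

```bash
python3 - <<'E'
import cv2,numpy as np
a=[cv2.resize(cv2.imread(f'pics/{n}.png')[155:215,225:275],None,fx=7,fy=7,interpolation=cv2.INTER_CUBIC) for n in('s9','s10')]
cv2.imwrite('pics/cmp.png',np.hstack(a))
E
```

```text
(no output)
```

View pics/cmp.png

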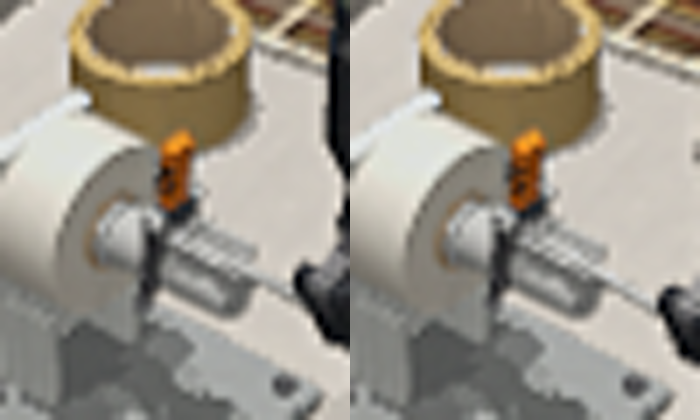

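```bash
python3 - <<'E'
from p2 import *
for th in (.13,.15,.17,.19,.205,.22,.235):
    e=go(th,42.4)
    if e[4]>40 : break
tab('s11')
a=[cv2.resize(cv2.imread(f'pics/{n}.png')[155:215,225:275],None,fx=7,fy=7,interpolation=cv2.INTER_CUBIC) for n in('s10','s11')]
cv2.imwrite('pics/cmp2.png',np.hstack(a))
E
```

```text
23.27 th 0.130 s 42.4 [-7.3000e-01  5.0000e-02  1.2055e+02] Fx 0.4 F 6.0 M 287 Fh 5.2 Ff 11.2
23.57 th 0.150 s 42.4 [-8.600e-01  2.000e-02  1.214e+02] Fx 0.4 F 6.6 M 228 Fh 7.8 Ff 14.4
23.87 th 0.170 s 42.4 [-1.0500e+00  2.0000e-02  1.2219e+02] Fx 0.5 F 6.3 M 216 Fh 7.5 Ff 13.8
24.17 th 0.190 s 42.4 [-1.2300e+00  2.0000e-02  1.2302e+02] Fx 0.7 F 6.1 M 190 Fh 7.8 Ff 13.9
24.47 th 0.205 s 42.4 [-1.4000e+00  5.0000e-02  1.2364e+02] Fx -0.4 F 6.2 M 270 Fh 6.1 Ff 12.3
24.77 th 0.220 s 42.4 [-1.5000e+00  1.0000e-02  1.2431e+02] Fx 0.1 F 6.1 M 255 Fh 6.3 Ff 12.4
25.07 th 0.235 s 42.4 [-1.7100e+00  4.0000e-02  1.2485e+02] Fx 0.4 F 6.1 M 208 Fh 7.3 Ff 13.3
tab 60 254.58333333333334 169.96666666666667 151 183
```

View pics/cmp2.png

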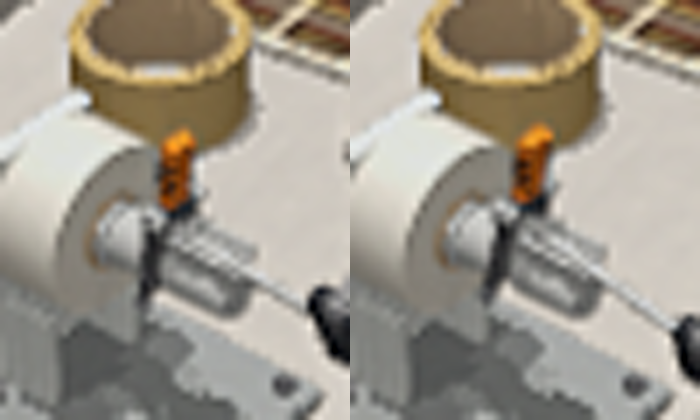

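The clip is rising steadily at a constant hand force of about 6 N. Continuing.

```bash
python3 - <<'E'
from p2 import *
th=.235
pf=6
while th<.345:
    th+=.012
    e=go(th,42.8)
    if e[4]>40 or e[1]<2.5: break
ctrl.hold(.2)
tab('s12')
a=[cv2.resize(cv2.imread(f'pics/{n}.png')[155:215,225:275],None,fx=7,fy=7,interpolation=cv2.INTER_CUBIC) for n in('s11','s12')]
cv2.imwrite('pics/cmp3.png',np.hstack(a))
E
```

```text
25.42 th 0.247 s 42.8 [-1.8200e+00  3.0000e-02  1.2516e+02] Fx -1.2 F 7.0 M 352 Fh 5.8 Ff 12.8
25.72 th 0.259 s 42.8 [-2.0100e+00  4.0000e-02  1.2562e+02] Fx -0.1 F 6.1 M 149 Fh 8.9 Ff 15.0
26.02 th 0.271 s 42.8 [-2.1200e+00  5.0000e-02  1.2614e+02] Fx 0.4 F 7.1 M 121 Fh 11.5 Ff 18.6
26.32 th 0.283 s 42.8 [-2.3300e+00  5.0000e-02  1.2659e+02] Fx -0.5 F 6.6 M 290 Fh 6.5 Ff 13.1
26.62 th 0.295 s 42.8 [-2.5100e+00  5.0000e-02  1.2705e+02] Fx -1.6 F 4.9 M 423 Fh -0.1 Ff 4.8
26.92 th 0.307 s 42.8 [-2.6700e+00  1.0000e-01  1.2756e+02] Fx -1.5 F 4.7 M 301 Fh 2.3 Ff 7.0
27.22 th 0.319 s 42.8 [-2.8300e+00  7.0000e-02  1.2807e+02] Fx -3.0 F 4.7 M 461 Fh -1.4 Ff 3.3
27.52 th 0.331 s 42.8 [-2.9900e+00  8.0000e-02  1.2858e+02] Fx -3.7 F 3.6 M 482 Fh -4.3 Ff -0.7
27.82 th 0.343 s 42.8 [-3.0900e+00  8.0000e-02  1.2915e+02] Fx -3.8 F 2.5 M 446 Fh -5.6 Ff -3.1
tab 57 254.7017543859649 169.08771929824562 151 182
```

View pics/cmp3.png

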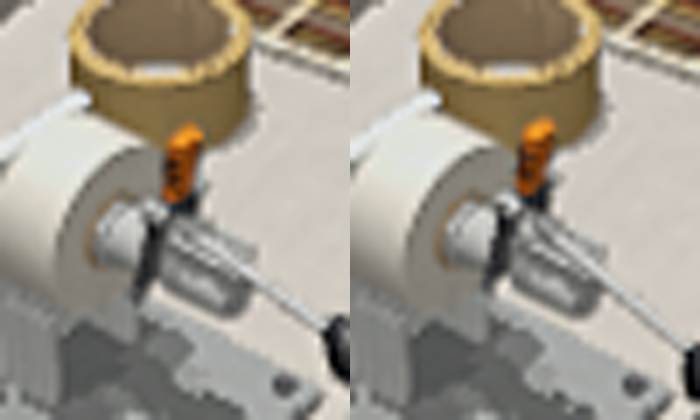

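```bash
python3 - <<'E'
from p2 import *
snap('top','t12')
for cam,a in (('scene',('scene0','s11','s12')),('top',('top0','t12'))):
  for n in a:
    im=np.load(f'pics/{n}_i.npy');P=cloud(cam,np.load(f'pics/{n}_d.npy'));hs=cv2.cvtColor(im,cv2.COLOR_RGB2HSV)
    m=cv2.inRange(hs,(5,170,80),(20,255,255))>0
    m&=(np.abs(P[...,0]-590)<25)&(np.abs(P[...,1]+62)<20)&(P[...,2]>120)
    q=P[m];ys,xs=np.where(m);print(n,len(q),q.mean(0).round(1),q[:,2].min().round(1),q[:,2].max().round(1),xs.mean().round(2),ys.mean().round(2))
    if cam=='scene':
        for k in range(ys.min(),ys.max()+1): print(k,P[k][m[k]].mean(0).round(1),end=' ')
        print()
E
```

```text
scene0 33 [591.  -58.4 153.8] 132.6 167.0 248.52 178.27
173 [593.8 -66.5 167. ] 174 [591.9 -63.2 166.1] 175 [591.1 -58.8 165.6] 176 [590.8 -58.3 162.3] 177 [591.3 -59.  158. ] 178 [590.1 -59.7 154.3] 179 [588.9 -54.7 154.4] 180 [588.3 -56.5 149.7] 181 [592.1 -57.  144.2] 182 [590.2 -56.7 141.4] 183 [591.5 -55.9 137.7] 184 [592.4 -57.2 132.6] 
s11 34 [583.3 -57.2 159.3] 140.5 172.6 250.53 177.76
173 [582.3 -64.2 172.6] 174 [582.6 -61.9 170.3] 175 [582.5 -58.8 168.7] 176 [582.4 -55.6 167.2] 177 [582.5 -55.7 163.4] 178 [581.6 -57.  159.2] 179 [583.6 -54.5 156.5] 180 [581.9 -57.3 151.6] 181 [584.6 -55.9 147.8] 182 [586.8 -56.7 142.6] 183 [584.6 -52.9 142.3] 
s12 31 [581.2 -57.8 164.5] 144.4 178.7 251.26 176.45
172 [580.9 -65.  176.2] 173 [578.7 -61.  176. ] 174 [579.5 -56.5 175. ] 175 [579.6 -56.6 171.2] 176 [580.1 -57.4 166.9] 177 [579.7 -56.7 163.9] 178 [582.  -57.6 158.7] 179 [582.  -57.6 155. ] 180 [584.5 -55.8 151.6] 181 [585.6 -57.6 146.3] 182 [585.4 -54.4 144.7] 
top0 16 [591.4 -63.6 162.3] 143.5 170.2 264.0 172.38
t12 20 [581.1 -62.6 174.3] 130.3 179.6 263.8 176.3
```

```bash
cat >> p2.py <<'E'
def tabz(n):
    for cam,f in (('scene',n+'s'),('top',n+'t')):
        im,d=snap(cam,f);P=cloud(cam,d);hs=cv2.cvtColor(im,cv2.COLOR_RGB2HSV)
        m=cv2.inRange(hs,(5,170,80),(20,255,255))>0
        m&=(np.abs(P[...,0]-590)<30)&(np.abs(P[...,1]+62)<22)&(P[...,2]>120)
        q=P[m];ys,xs=np.where(m);k=q[q[:,2]>np.percentile(q[:,2],75)]
        print(f,len(q),q.mean(0).round(1),'top',k.mean(0).round(1),xs.mean().round(2),ys.mean().round(2),ys.min(),ys.max())
E
python3 - <<'E'
from p2 import *
go(.25,42.8,vel=40);go(.17,42.8,vel=40);tabz('a')
E
```

```text
28.52 th 0.250 s 42.8 [ -0.64  -0.   126.26] Fx 1.1 F 2.8 M 168 Fh 1.7 Ff 4.4
28.91 th 0.170 s 42.8 [4.0000e-02 3.0000e-02 1.2277e+02] Fx 2.0 F 3.8 M 197 Fh 3.0 Ff 6.7
as 29 [581.3 -56.9 165.5] top [580.6 -60.5 176.1] 251.07 176.34 172 182
at 18 [581.8 -61.9 176.4] top [581.7 -62.1 178.7] 263.5 175.89 174 177
```

```bash
python3 - <<'E'
from p2 import *
go(.08,42.8,vel=60);go(.02,42.6,vel=60)
def mv(hx,hz,v):
    p,R=tcp_for(hx,hz);r=ctrl.move_l(p,R,vel=v);st=sensors.read_state();print(st['t'],hook_now(st).round(1),st['force'].round(1),r)
mv(-0.5,116.3,20);mv(-20,116.3,40);tabz('b');mv(-75,118,120);mv(-80,150,120)
R=Rdown(-.2205)
ctrl.move_l([500,-292,115],R,vel=220)
ctrl.move_l([500,-292,5],R,vel=120)
r=ctrl.move_l([500,-292,-20],R,vel=25,threshold=4);st=sensors.read_state();print(r,st['t'],st['eef_pos'],st['force'])
E
```

```text
29.34 th 0.080 s 42.8 [ -0.81   0.22 117.38] Fx 0.5 F 1.7 M 338 Fh -4.7 Ff -3.0
29.64 th 0.020 s 42.6 [ -0.64   0.19 114.99] Fx 0.6 F 2.1 M 255 Fh -1.9 Ff 0.2
29.95 [-1.400e+00  1.000e-01  1.154e+02] [ 0.4 -0.5 -1.3] False
30.5833 [-19.9  -0.  116.5] [ 1.  -0.6 -1.6] False
bs 29 [581.5 -57.4 165.1] top [581.3 -56.8 175.6] 251.07 176.34 172 182
bt 17 [581.8 -62.1 175.7] top [583.  -61.9 178.5] 263.59 175.94 174 177
31.2917 [-7.410e+01 -1.000e-01  1.187e+02] [ 0.8  0.4 -1.6] False
31.7083 [-7.900e+01 -1.000e-01  1.506e+02] [-0.  -0.3 -1.6] False
True 34.925 [ 499.90971266 -291.89586543  -12.6398812 ] [ 0.39088952 -0.39878771  5.27494827]
```

```bash
python3 - <<'E'
from p2 import *
ctrl.gripper_to(50)
R=Rdown(-.2205)
ctrl.move_l([500,-292,90],R,vel=200)
p=GR-102*A
ctrl.move_ptp([p[0],p[1],185],Rdown(YAW))
ctrl.move_l([p[0],p[1],150],Rdown(YAW)); ctrl.hold(.15)
st=sensors.read_state();np.save('pics/T13.npy',wristT(st));print(st['t'],st['eef_pos'],st['force'],st['grip_width'])
snap('wrist','w13');tabz('c')
for yaw in (1.37,1.37-np.pi,-.2,YAW):
  for pit in (0,.9,1.1):
    print(yaw,pit,ctrl.solve_ik([463,259,80],Rdown(yaw,pit)))
E
```

```text
37.5333 [492.97472476 -46.95932487 150.92484698] [-0.14143182 -0.5019282  -0.52076027] 50.010492588830076
cs 29 [581.6 -57.5 164.9] top [581.3 -60.1 176.1] 251.07 176.34 172 182
ct 17 [581.7 -62.1 176.3] top [582.3 -62.4 179.7] 263.59 175.94 174 177
1.37 0 [ 3.46821740e-01  2.69918360e-01  1.77303238e+00 -4.44089210e-16
  1.09864191e+00  5.47618067e-01]
1.37 0.9 [-0.1975966   0.30006241  2.10050154  1.08084428  1.09246328 -0.7068876 ]
1.37 1.1 [-0.28678145  0.43512355  2.10673435  1.225689    1.23318084 -0.93230678]
-1.771592653589793 0 [ 3.46821740e-01  2.69918360e-01  1.77303238e+00 -4.44089210e-16
  1.09864191e+00 -2.59397459e+00]
-1.771592653589793 0.9 [ 0.66434819  0.79171727  1.26652518 -0.55005599  1.80870477 -2.20136532]
-1.771592653589793 1.1 [ 0.69515994  0.92221706  1.16307101 -0.64681281  1.96336779 -2.20021202]
-0.2 0 [ 3.46821740e-01  2.69918360e-01  1.77303238e+00 -4.44089210e-16
  1.09864191e+00  2.11761807e+00]
-0.2 0.9 None
-0.2 1.1 None
-0.1618 0 [ 3.46821740e-01  2.69918360e-01  1.77303238e+00 -4.44089210e-16
  1.09864191e+00  2.07941807e+00]
-0.1618 0.9 None
-0.1618 1.1 None
```

View pics/w13.png

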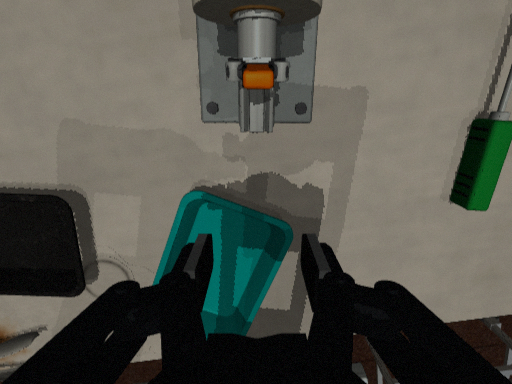

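View pics/cs.png

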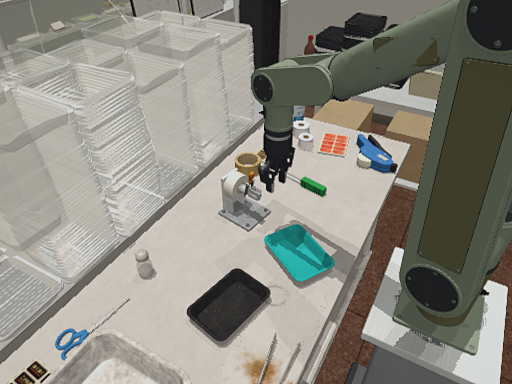

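```bash
python3 - <<'E'
from p2 import *
T=np.load('pics/T13.npy');im=np.load('pics/w13_i.npy');d=np.load('pics/w13_d.npy');P=cloud('wrist',d,T)
hs=cv2.cvtColor(im,cv2.COLOR_RGB2HSV);m=(cv2.inRange(hs,(5,150,60),(22,255,255))>0)&(P[...,2]>135);m[:, :200]=0;m[120:]=0
ys,xs=np.where(m);print(xs.min(),xs.max(),ys.min(),ys.max(),xs.mean())
for r in range(ys.min(),ys.max()+1): print(r,P[r][m[r]].mean(0).round(1),P[r][m[r]][:,2].max().round(1))
u=(xs.min()+xs.max())/2
for v in(ys.min(),ys.max()): print(onz('wrist',(u,v),177,T), ((onz('wrist',(u,v),177,T)-GR)@np.c_[A,L]).round(2))
E
```

```text
243 273 64 88 257.7105643994211
64 [590.5 -61.3 143.6] 144.4
65 [589.  -62.5 151.4] 152.8
66 [588.1 -62.4 156.7] 158.0
67 [587.1 -62.5 162. ] 163.1
68 [586.3 -62.5 166.7] 167.9
69 [585.1 -62.  176.6] 308.2
70 [584.8 -62.  175. ] 176.7
71 [584.3 -62.2 176.2] 178.1
72 [583.9 -61.9 176.8] 178.4
73 [583.1 -61.9 181.3] 308.2
74 [583.  -62.  176.9] 178.4
75 [582.6 -61.9 177. ] 178.1
76 [582.2 -61.8 176.9] 178.7
77 [581.6 -61.6 181.2] 308.2
78 [581.4 -61.7 177. ] 178.2
79 [581.  -61.7 176.7] 177.8
80 [580.6 -61.6 176.5] 178.1
81 [580.2 -61.5 176.6] 177.8
82 [579.8 -61.5 176.5] 177.7
83 [579.4 -61.4 176.6] 177.5
84 [578.9 -61.4 180.7] 308.2
85 [578.5 -60.9 180.7] 308.2
86 [578.2 -61.2 176.4] 177.8
87 [577.8 -60.9 175.9] 177.7
88 [577.4 -60.8 175.8] 176.6
[586.96189136 -62.60878946 177.        ] [-5.7  -0.87]
[577.37445458 -61.04934904 177.        ] [-15.42  -0.88]
```

```bash
python3 - <<'E'
from p2 import *
R=Rdown(YAW,.15);zt=R[:,2]
c=GR-7.6*A-.87*L;c[2]=160.1
t=c+8*zt-R@np.array([0,-.7,-18.])
print(t)
ctrl.gripper_to(42)
ctrl.move_l(t-75*zt,R,vel=150)
ctrl.move_l(t-25*zt,R,vel=120)
r=ctrl.move_l(t,R,vel=40,threshold=3);ctrl.hold(.1);st=sensors.read_state();print(r,st['t'],st['eef_pos']-t,st['force'])
np.save('pics/T14.npy',wristT(st));snap('wrist','w14');tabz('d')
E
```

```text
[588.81242347 -63.61707757 134.39195197]
False 40.225 [ 0.28713894 -0.05645027  0.37507287] [-0.00851114 -0.43119249 -1.2430145 ]
ds 31 [581.5 -57.6 164.2] top [581.3 -58.9 175.5] 251.13 176.55 172 182Traceback (most recent call last):
  File "<stdin>", line 10, in <module>
  File "p2.py", line 17, in tabz
    q=P[m];ys,xs=np.where(m);k=q[q[:,2]>np.percentile(q[:,2],75)]
                                        ~~~~~~~~~~~~~^^^^^^^^^^^
    return _quantile_unchecked(
        a, q, axis, out, overwrite_input, method, keepdims, weights)
    return _ureduce(a,
                    func=_quantile_ureduce_func,
    ...<5 lines>...
                    overwrite_input=overwrite_input,
                    method=method)
    r = func(a, **kwargs)
    result = _quantile(arr,
                       quantiles=q,
    ...<2 lines>...
                       out=out,
                       weights=wgt)
    slices_having_nans = np.isnan(arr[-1, ...])
                                  ~~~^^^^^^^^^
IndexError: index -1 is out of bounds for axis 0 with size 0
```

View pics/w14.png

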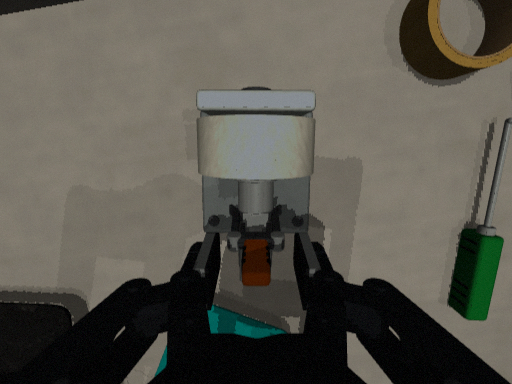

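The tab sits centred between the pads at (257,262). I'll close on it and lift.

```bash
python3 - <<'E'
from p2 import *
ctrl.gripper_to(5,force=60)
st=sensors.read_state();print(st['t'],st['grip_width'],st['force'])
if 10<st['grip_width']<18:
    R=st['eef_rot'];R=Rdown(YAW,.15);p=st['eef_pos']
    ctrl.move_l(p+[0,0,25],R,vel=60);st=sensors.read_state();print(st['t'],st['grip_width'],st['force'])
    ctrl.move_l(p+[0,0,100],R,vel=150);ctrl.hold(.15);st=sensors.read_state();print(st['t'],st['grip_width'],st['force'])
    np.save('pics/T15.npy',wristT(st))
snap('wrist','w15');snap('scene','s15')
im=cv2.imread('pics/s15.png');cv2.imwrite('pics/s15c.png',cv2.resize(im[80:240,190:340],None,fx=3.7,fy=3.7,interpolation=cv2.INTER_CUBIC))
E
```

```text
40.7417 12.828117229104702 [-1.04733038  1.68617904  2.81295536]
41.3167 12.723056309967282 [-0.775134    0.19857206 -2.14188025]
42.1167 12.744718517830433 [-0.29692198 -0.04755621 -1.98388154]
```

View pics/w15.png

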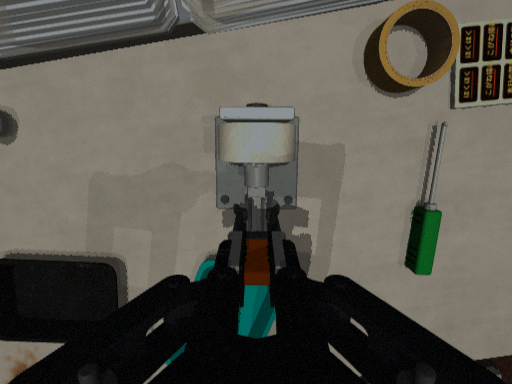

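View pics/s15c.png

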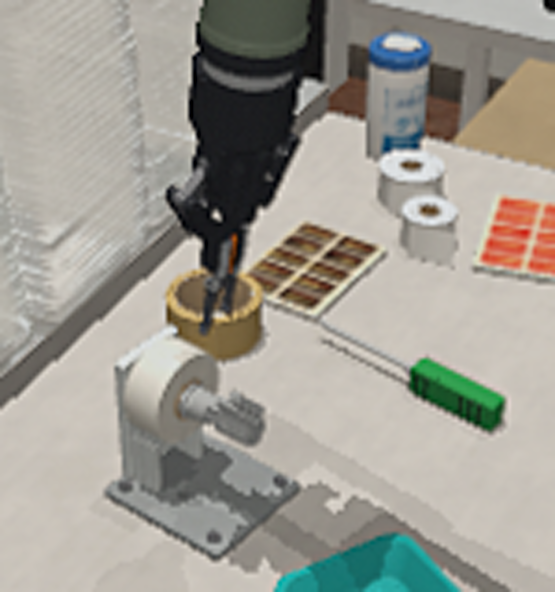

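```bash
python3 - <<'E'
from p2 import *
yaw=1.37;ph=.9;R=Rdown(yaw,ph);a=np.array([np.cos(yaw),np.sin(yaw),0])
c=np.array([463.2,258.8,0])+(45-70*np.sin(ph))*a; c[2]=2+70*np.cos(ph)+2
f=lambda z:c+[0,0,z]-R@np.array([0,-.7,-26.])
for z in (0,40,150): print(f(z),ctrl.solve_ik(f(z),R))
ctrl.move_ptp(f(150),R)
ctrl.move_l(f(40),R,vel=120);ctrl.hold(.15)
st=sensors.read_state();print(st['t'],st['eef_pos']-f(40),st['grip_width'],st['force'])
snap('scene','s16');snap('top','t16')
im=cv2.imread('pics/s16.png');cv2.imwrite('pics/s16c.png',cv2.resize(im[180:370,130:350],None,fx=3,fy=3,interpolation=cv2.INTER_CUBIC))
E
```

```text
[465.98686241 268.98236041  31.3508386 ] [-0.17194775  0.42852939  2.08684556  1.15469836  1.02756841 -0.81707428]
[465.98686241 268.98236041  71.3508386 ] [-0.17194775  0.32651903  2.09277104  1.10459559  1.06863335 -0.71679595]
[465.98686241 268.98236041 181.3508386 ] [-0.17194775  0.08042233  2.06253901  0.99314552  1.20727357 -0.45299667]
45.1083 [ 0.66541207 -0.07970604  0.78851156] 12.600871995179956 [-0.27709194 -0.31542465 -1.05335779]
```

View pics/s16c.png

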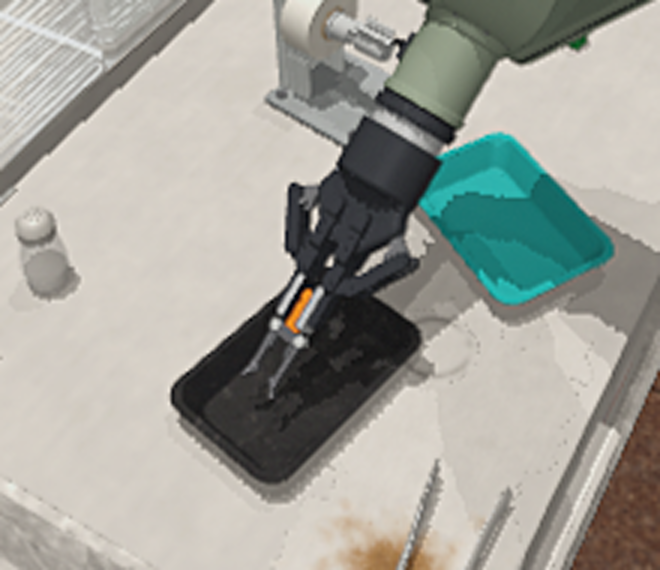

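```bash
python3 - <<'E'
from p2 import *
yaw=1.37;ph=.9;R=Rdown(yaw,ph);a=np.array([np.cos(yaw),np.sin(yaw),0])
c=np.array([463.2,258.8,0])+(45-70*np.sin(ph))*a; c[2]=2+70*np.cos(ph)+2
f=lambda z:c+[0,0,z]-R@np.array([0,-.7,-26.])
ctrl.move_l(f(12),R,vel=60)
r=ctrl.move_l(f(-4),R,vel=20,threshold=3)
st=sensors.read_state();print(r,st['t'],st['eef_pos']-f(0),st['force'])
ctrl.gripper_to(40);ctrl.hold(.3)
p=st['eef_pos']-R[:,2]*90
ctrl.move_l(p,R,vel=80)
p=p+[0,0,120];ctrl.move_l(p,R,vel=150)
print(sensors.read_state()['t'])
snap('scene','s17');snap('top','t17')
im=cv2.imread('pics/s17.png');cv2.imwrite('pics/s17c.png',cv2.resize(im[180:370,130:350],None,fx=3,fy=3,interpolation=cv2.INTER_CUBIC))
E
```

```text
True 46.4333 [0.10334693 0.298721   0.17658672] [1.8099186  1.21730014 2.15550219]
49.3333
```

View pics/s17c.png

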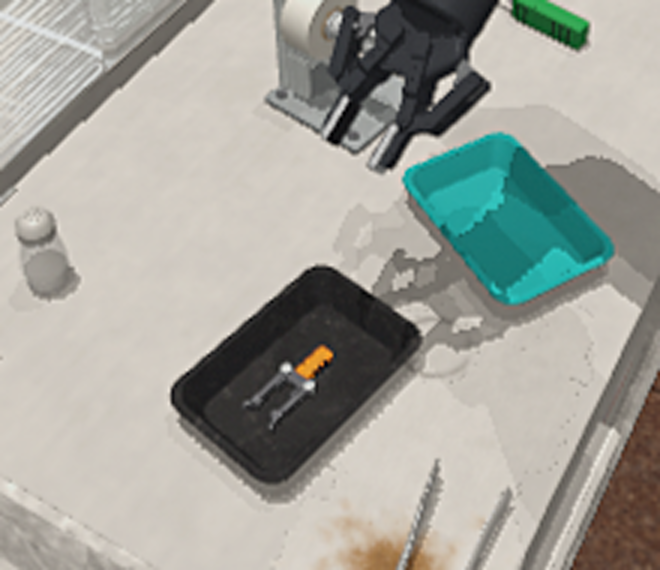

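View pics/t17.png

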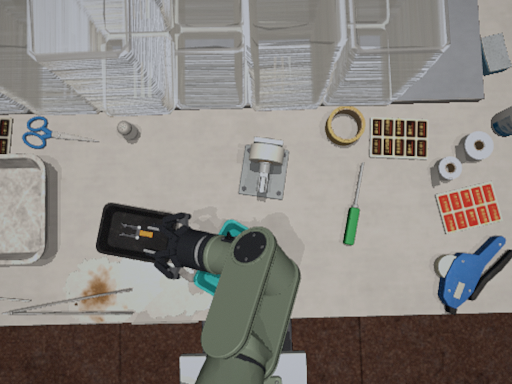

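```bash
python3 - <<'E'
from p2 import *
st=sensors.read_state();print(st['t'],abs(st['qvel']).max())
for a in ('top0','t17'):
    im=np.load(f'pics/{a}_i.npy');hs=cv2.cvtColor(im,cv2.COLOR_RGB2HSV);m=cv2.inRange(hs,(18,60,60),(32,255,255));m[:100]=0;m[150:]=0;m[:,:320]=0;m[:,368:]=0
    ys,xs=np.where(m);print(a,'tape',xs.mean(),ys.mean())
im=np.load('pics/t17_i.npy');hs=cv2.cvtColor(im,cv2.COLOR_RGB2HSV);m=cv2.inRange(hs,(5,150,80),(20,255,255));m[:,:96]=0;m[:,180:]=0;m[:200]=0;m[265:]=0
ys,xs=np.where(m);print('tab',onz('top',(xs.mean(),ys.mean()),8))
ctrl.finish_job()
E
```

```text
49.4333 0.0034485009872478618
top0 tape 344.1097804391218 126.14770459081836
t17 tape 343.66857142857145 126.52571428571429
tab [461.14177688 238.49195974   8.        ]
the job is handed in; nothing more can be done
```

I pried the clip out of its groove with the hooked pick, laid the pick on the table, lifted the clip off by its orange tab and left it lying in the black tray. I handed the job in at about 49.5 s; no verdict is reported.

**Prying:** The force I measured at the hand stayed around 5–7 N. My estimate for the pick against the holder peaked at about 19 N, well under the 50 N limit. The force dropped when the clip popped, and the tab's top rose from about 167 to 177 mm. The fingers first touched the clip after that.

**Final checks:**
- **Clip:** it lies flat in the tray with its tab about 20 mm from the tray centre.
- **Pick:** it lies on the table, touching nothing.
- **Surroundings:** the tape shifted less than 1 pixel, and the tray and shaker look unmoved. I didn't re-measure those two.

**What disagreed or went wrong:**
- **Fingertip position:** the tips are about 40 mm shorter in the tool frame than `ctrl.tcp_to_tips` says (about −18 mm measured, 25 mm stated). My first grasp of the pick closed on air because of this. I measured the real position in the images and corrected for it.
- **First pry attempt:** it tilted the clip forward, so I moved the hook back about 2 mm and started again.
- **Clip lean:** the popped clip leaned about 0.18 rad towards the robot, not towards the roll.

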